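# Sort the rubbish off the bedside cart and slide the dish back to its place

## Task

Clear the rubbish off the bedside cart for recycling: the empty green plastic bottle goes into the open yellow bin, and the long empty carton goes end first through the square mouth of the blue-lidded paper box, down to the bottom. Slide the ceramic dish along the cart top, without lifting or tipping it, until it stands wholly on the round grey mark that the bottle was lying on. Leave the pump bottle and the flask standing where they are.

Things in the scene. Friction and masses are not known exactly. Their poses are not given: they have to be found in the camera images.
- carton: empty white carton with a blue and an orange band, 160 mm long and 50 x 50 mm across, closed, about 60 g, lying flat between two tall things near its ends (200 mm high; some 25 mm of room at each end). Origin at its centre; x runs along its length.
- empty: empty green plastic bottle with a white cap, lying on its flat side on the round mark: body 92 mm long, 46 mm wide, 30 mm high, neck and cap on its +x end, 120 mm long overall. Origin at the middle of its underside; x along its length to the cap, z up; the body spans x from -60 to +32 mm, the cap is 25 mm thick and ends at x = +60 mm.
- dish: round white ceramic dish, foot 92 mm and rim 116 mm in diameter, 32 mm high, wall 5 mm, inner floor 6 mm above its underside, about 85 mm across at the inner floor and 106 mm at the rim, 260 g. Origin at the centre of its underside, z up. It can stand 19 to 32 cm from the mark.
- mark: round grey place mark printed on the cart top, 144 mm in diameter, flat. Origin at its centre.
- paperbox: fixed brown cardboard paper box with a flat blue lid, 124 x 124 mm, 120 mm high; in the middle of the lid is a square mouth 66 x 66 mm, its sides along the box's x and y; inside it is 108 x 108 mm, floor 4 mm up. Origin at the centre of its underside, z up.
- bin: fixed open-topped yellow bin, 170 mm (x) by 130 mm (y), 100 mm high, wall 4 mm. Origin at the centre of its underside, z up.
- lotion: bystander: white pump bottle with a green band, 60 mm in diameter, 200 mm high with its pump, standing beyond one end of the carton. Origin at the centre of its underside.
- flask: bystander: steel vacuum flask with a red cap, 64 mm in diameter, 200 mm high, standing beyond the other end of the carton. Origin at the centre of its underside. Behind these, the back of the cart from x = 0.76 m on holds a tray of dropper bottles, a pill box, a tissue box and a blood pressure meter, up to 115 mm high: keep clear of them.

How it is judged (in metres and radians):
At the end, for the whole second after the job is handed in: Carton inside the paper box, down at the bottom (centre below 105 mm, within 40 mm of the box's axis); empty bottle in the yellow bin (inside its walls, below 80 mm); dish flat on the cart, its centre within 24 mm of the mark's; all at rest (horizontal distance between carton and paperbox below 0.04 m and height (world z) of carton below 0.105 m and linear speed of carton below 0.05 m/s and x of empty in the frame of bin between -0.081 and 0.081 m and y of empty in the frame of bin between -0.061 and 0.061 m and height (world z) of empty below 0.08 m and linear speed of each of empty, dish below 0.02 m/s and horizontal distance between dish and mark below 0.024 m and height (world z) of dish below 0.004 m and angle between dish's own z axis and vertical below 0.08 rad); the robot touches nothing.
It fails at once if the dish is lifted off the cart or tipped (height (world z) of dish above 0.012 m or angle between dish's own z axis and vertical above 0.2 rad).
It fails at once if the pump bottle or the flask is knocked over (angle between any of lotion, flask's own z axis and vertical above 0.5 rad).
It fails at once if the pump bottle or the flask is shifted by more than 30 mm (distance of any of lotion, flask from where it was at the start of the episode above 0.03 m).
It also fails if it takes over 72 s, if anything falls off the work surface, if the arm or the gripper's body presses on something with over 40 N, if the wrist force passes 120 N, or if a joint passes its speed limit or range.

## Robot

A 7-joint arm with a two-finger parallel gripper is mounted at the origin on the work surface. World frame = base frame: x ahead of the robot, y to its left, z up, the work surface at z = 0. Lengths are in m, angles in degrees, forces in N, time in s.
With the tool pointing down it reaches from about 0.4 to 0.925 m from the base axis. Payload 4.1 kg.
Tool frame: the origin (TCP) lies at the very end of the fingers, on their centre line; the grasp point (between the pads) lies 19 mm behind it; z points along the fingers, y is the direction in which the jaws open and shut (so a half turn about z gives the same grasp; the last joint's range is limited). The gripper opens to 85 mm and grips with 20 to 120 N. Pads are 22 mm wide; open, the fingers measure 114 mm over their backs; the gripper's body (76 mm by 85 mm) begins 54 mm behind the grasp point. The pads swing forward as they close: fully open they stand 13 mm farther back than shut.
Start: joints at [-82.85, 22.827, 2.584, 88.041, -1.071, 69.15, -2.905], TCP at [0.144, 0.634, 0.231] pointing down, gripper open.
Joint ranges: [-161.44, 161.44], [-28.35, 127.94], [-78.24, 83.42], [0, 140.83], [-78.03, 258.03], [13.02, 114.36], [-168.23, 168.23]. Speed limits (degrees/s): [147.25, 147.25, 180, 180, 180, 180, 180].

## Interface

Orientations are given as [roll, pitch, yaw] about the fixed x, y, z axes, in that order (R = Rz(yaw) Ry(pitch) Rx(roll)).
In Python, from cell import manip, eyes gives the robot as it stands.
- The arm moves only by the tool servo_tool, never from a script. Its argument "targets" is a list of rows, each an object of numbers: "tx", "ty", "tz": the shift along the world's x, y, z scaled (see below); "ax", "ay", "az": the turn, a rotation vector about the world's x, y, z scaled (see below). A call has 1 to 8 rows; each row shifts and turns the commanded pose from where the row before left it; what a row does not reach is not made up. The controller multiplies each number of a shift by 2 cm and each number of a turn by 0.1 rad. A row lasts 1/12 s, in which the tool goes at most 41.7 mm and 7.16 degrees, less where a joint would pass 70% of its speed; a pose out of reach is approached as far as the arm can. A call with a number of a shift or a turn outside -1 to 1 is refused whole. A call with a gripper value outside its range is refused whole. "grip" is the opening, from 0 (shut) to 1 (fully open), set as the call begins (left out, the last holds). The fingers move at their own pace and stop on an object; "squeeze" is the grip in N (left out, the last holds). Time passes only in rows, so rows that do not move let the fingers close. It gives the time, the measured TCP pose, the force and the opening at its end, in the units of the state.
- manip.observe(): the state, without advancing time (a new reading comes with each control period).
- eyes.snapshot(name): name is "scene" or "top" or "wrist"; returns a dict with "color" (400x640x3 uint8, red, green, blue), "fx", "fy", "cx", "cy" (pixels), "extrinsics" (4x4, takes a point from camera to world coordinates). Camera axes: x right, y down, z forward; pixel columns grow to the right and rows downward; lengths in m; the calibration is good to about 2 mm. A picture is of the moment at which its call begins. There is no depth.
- manip.job_done(): hands the job in, once; it reports no verdict.
The state is a dict: "time_s": time; "joints": joint angles; "joint_vel": joint speeds; "joint_efforts": joint torques, N m; "eef_pos": TCP position; "orientation": TCP orientation; "ft_force": force on the tool from outside, world axes, zero at the start; "torque": the same for the moment, N m; "opening": finger opening in m.
Only numpy, scipy, OpenCV 4.12 (cv2) and the standard library are available. Lean on these libraries where they do the work, as an engineer would, in place of code of your own. Each camera call takes 0.05 s, during which the arm holds its last target. There are 200 camera calls.

## Working session

There is one attempt and no reset: what is moved stays moved. The work goes in short steps, Python scripts to look and compute and a tool call to move; the robot and the scene stay as the last step left them, time stands still between calls to the robot, and variables do not carry over. Pictures are saved under pics/ and viewed, about 8 in all and at most 12, crops included, and the job is handed in when it is done.

Besides the shell and the picture viewer there is one more tool, called after "Request:" as a command line: name --argument value ..., lists and objects as JSON in quotes. servo_tool: Moves the arm, as the interface text tells. Its arguments: {"type":"object","properties":{"targets":{"type":"array","items":{"type":"object","properties":{"tx":{"type":"number","minimum":-1,"maximum":1},"ty":{"type":"number","minimum":-1,"maximum":1},"tz":{"type":"number","minimum":-1,"maximum":1},"ax":{"type":"number","minimum":-1,"maximum":1},"ay":{"type":"number","minimum":-1,"maximum":1},"az":{"type":"number","minimum":-1,"maximum":1}}}},"grip":{"type":"number"},"squeeze":{"type":"number"}},"required":["targets"]}

```bash
mkdir -p pics; cat > h.py <<'E'
import numpy as np,cv2
from cell import manip,eyes
def snap(n,f=None):
    s=eyes.snapshot(n)
    if f: cv2.imwrite('pics/'+f,s['color'][:,:,::-1])
    return s
def ray(s,u,v,z):
    T=np.array(s['extrinsics']);d=T[:3,:3]@np.array([(u-s['cx'])/s['fx'],(v-s['cy'])/s['fy'],1]);o=T[:3,3]
    return o+d*(z-o[2])/d[2]
def proj(s,p):
    T=np.array(s['extrinsics']);q=T[:3,:3].T@(np.array(p)-T[:3,3])
    return q[0]/q[2]*s['fx']+s['cx'],q[1]/q[2]*s['fy']+s['cy']
E
python3 - <<'E'
from h import *
import pickle
for n in('top','scene'):
    s=snap(n,n+'0.png');pickle.dump(s,open(n+'0.pkl','wb'));print(n,s['fx'],s['cx'],s['cy'],np.round(s['extrinsics'],3).tolist())
o=manip.observe();print(o)
E
```

```text
top 516.8569959797645 320.58570469746263 198.73464788563032 [[-0.0, -0.988, 0.155, 0.368], [-1.0, 0.0, 0.0, 0.009], [-0.0, -0.155, -0.988, 1.342], [0.0, 0.0, 0.0, 1.0]]
scene 383.0517372631178 324.5715848602009 199.32310420749562 [[0.382, 0.755, -0.533, 1.009], [0.924, -0.306, 0.229, -0.194], [0.01, -0.58, -0.815, 0.75], [0.0, 0.0, 0.0, 1.0]]
{'time_s': 0.1, 'joints': array([-82.84962584,  22.86809055,   2.58190511,  88.10671603,
        -1.0707164 ,  69.14929758,  -2.9054985 ]), 'joint_vel': array([ 0.07722306, -0.05673283,  0.1089788 , -0.28543153, -0.12325098,
        0.0624857 , -0.05764991]), 'joint_efforts': array([ 3.32505646e-03, -4.76262724e+01,  1.37032986e+00, -2.54949439e+01,
        1.20794610e-02,  5.07396544e-03, -1.04126303e-05]), 'eef_pos': array([0.14412727, 0.63324289, 0.23036513]), 'orientation': array([-1.79900376e+02,  8.20571077e-03,  1.67182028e+02]), 'ft_force': array([-0.93895286,  0.56262759, -0.17765114]), 'torque': array([ 0.00287661, -0.05607164, -0.04702812]), 'opening': 0.08516934148311915}
```

View pics/top0.png

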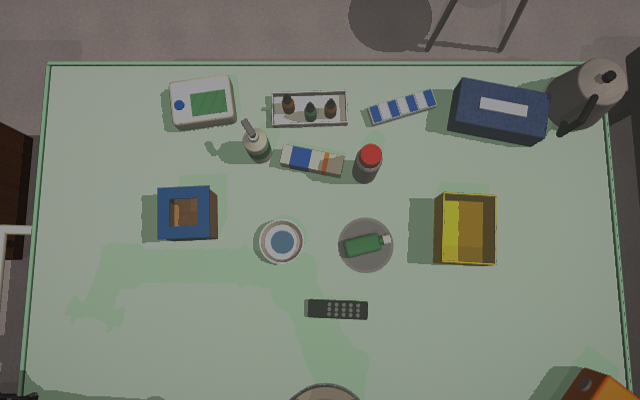

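View pics/scene0.png

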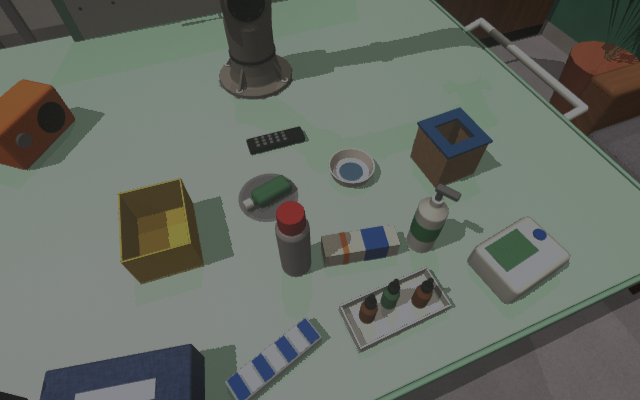

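The top view shows the arm out of the way. Box lid is at (187,212), dish (281,241), mark with bottle (365,245), bin (467,229), carton (312,160) between pump (256,143) and flask (368,160). Now I'll measure each one.

```bash
python3 - <<'E'
from h import *
import pickle
s=pickle.load(open('top0.pkl','rb'));im=s['color'];hsv=cv2.cvtColor(im,cv2.COLOR_RGB2HSV)
def mask(roi,lo,hi):
    m=cv2.inRange(hsv,np.array(lo),np.array(hi));k=np.zeros_like(m);u0,v0,u1,v1=roi;k[v0:v1,u0:u1]=m[v0:v1,u0:u1];return k
def big(m):
    c,_=cv2.findContours(m,cv2.RETR_EXTERNAL,cv2.CHAIN_APPROX_NONE);return max(c,key=cv2.contourArea)
def W(c,z): return np.array([ray(s,u,v,z)[:2] for u,v in c.reshape(-1,2)],np.float32)
def rep(n,c,z):
    w=W(c,z);r=cv2.minAreaRect(w);print(n,'px',cv2.boundingRect(c),'rect',np.round(r[0],4),np.round(r[1],4),round(r[2],1),'bbox',w.min(0).round(3),w.max(0).round(3));return r
for p in [(350,225),(385,260),(365,243),(387,240),(187,195),(300,240),(263,241),(345,230),(330,280),(300,150),(335,165),(295,170),(318,168)]:
    print(p,hsv[p[1],p[0]])
rep('lid',big(mask((140,170,230,250),(100,120,40),(125,255,255))),.12)
rep('bin',big(mask((420,180,510,280),(22,100,40),(34,255,255))),.1)
rep('bottle',big(mask((335,225,395,265),(45,90,20),(90,255,110))),.015)
rep('redcap',big(mask((350,135,390,175),(0,120,60),(10,255,255))),.2)
E
python3 - <<'E'
import cv2
a=cv2.imread('pics/top0.png')[130:280,235:405]
cv2.imwrite('pics/c1.png',cv2.resize(a,None,fx=4,fy=4,interpolation=cv2.INTER_CUBIC))
E
```

```text
(350, 225) [ 23  19 109]
(385, 260) [ 21  17 107]
(365, 243) [ 62  87 105]
(387, 240) [105   3 157]
(187, 195) [106 138 109]
(300, 240) [ 19  35 101]
(263, 241) [ 18  43 136]
(345, 230) [ 21  17 107]
(330, 280) [ 52  25 156]
(300, 150) [110 145 130]
(335, 165) [ 21  46 127]
(295, 170) [ 58  42 114]
(318, 168) [ 21  47 124]
lid px (158, 186, 52, 53) rect [0.5282 0.3364] [0.1227 0.1216] 2.8 bbox [0.466 0.274] [0.591 0.4  ]
bin px (433, 192, 64, 74) rect [ 0.4916 -0.3377] [0.1506 0.174 ] 86.6 bbox [ 0.403 -0.417] [ 0.58  -0.259]
bottle px (373, 241, 4, 2) rect [ 0.4656 -0.1286] [0.0077 0.0026] 90.0 bbox [ 0.464 -0.133] [ 0.467 -0.125]
redcap px (360, 144, 22, 21) rect [ 0.6504 -0.1037] [0.0477 0.0465] 90.0 bbox [ 0.627 -0.128] [ 0.674 -0.08 ]
```

View pics/c1.png

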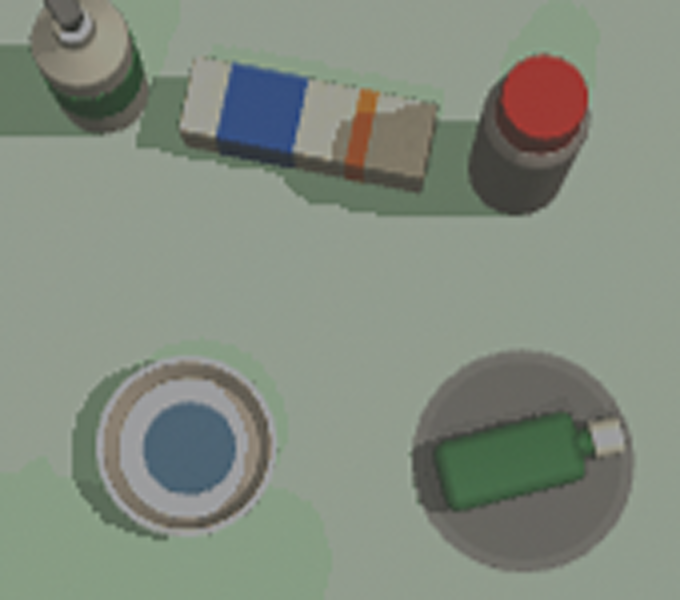

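```bash
python3 - <<'E'
from h import *
import pickle
s=pickle.load(open('top0.pkl','rb'))
sc=pickle.load(open('scene0.pkl','rb'))
P=lambda x,y,z: ray(s,235+x/4-.375,130+y/4-.375,z)[:2]
def L(n,pts,z):
    w=np.array([P(x,y,z) for x,y in pts]);print(n,w.round(4).tolist(),'mean',w.mean(0).round(4),'sides',[round(float(np.linalg.norm(w[i]-w[i-1])),4) for i in range(len(w))]);return w
w=L('carton',[(197,57),(438,103),(427,180),(182,132)],.05);d=w[0]-w[1];print(np.degrees(np.arctan2(d[1],d[0])))
L('dishx',[(97,445),(275,445)],.032);L('dishy',[(186,355),(186,535)],.032)
L('markx',[(413,460),(633,460)],0);L('marky',[(523,349),(523,571)],0)
w=L('bottle',[(437,445),(570,412),(586,478),(458,510)],.027);d=(w[1]+w[2]-w[0]-w[3]);print(np.degrees(np.arctan2(d[1],d[0])))
L('cap',[(625,437)],.015)
L('flaskbase nearest',[(515,213)],0);L('flask sides at z~.15',[(500,100),(587,100)],.2)
L('lotion nearest',[(105,133)],0);L('lotion pumpneck',[(75,30)],.16)
T=s
# lid corners and hole
im=s['color'];hsv=cv2.cvtColor(im,cv2.COLOR_RGB2HSV)
m=cv2.inRange(hsv,(100,100,30),(125,255,255));k=np.zeros_like(m);k[180:245,150:225]=m[180:245,150:225]
c,h=cv2.findContours(k,cv2.RETR_CCOMP,cv2.CHAIN_APPROX_NONE)
for q in c:
    if cv2.contourArea(q)>200:
        w=np.array([ray(s,u,v,.12)[:2] for u,v in q.reshape(-1,2)],np.float32);print('lid',cv2.boundingRect(q),cv2.minAreaRect(w))
m=cv2.inRange(hsv,(22,100,30),(34,255,255));k=np.zeros_like(m);k[180:280,420:510]=m[180:280,420:510]
pts=cv2.findNonZero(k).reshape(-1,2)
print('bin corners',[ (tuple(map(int,p)),ray(s,*p,.1)[:2].round(3)) for p in (pts[np.argmin(pts@a)] for a in np.array([[1,1],[-1,1],[1,-1],[-1,-1]]))])
E
python3 - <<'E'
import cv2
a=cv2.imread('pics/top0.png')
b=[cv2.resize(a[180:275,145:225],None,fx=5,fy=5,interpolation=2),cv2.resize(a[180:275,425:505],None,fx=5,fy=5,interpolation=2)]
cv2.imwrite('pics/c2.png',cv2.hconcat(b))
E
```

```text
carton [[0.7142, 0.1041], [0.6838, -0.0508], [0.6335, -0.0434], [0.6648, 0.1132]] mean [0.6741 0.0308] sides [0.0502, 0.1578, 0.0509, 0.1596]
78.88293762529761
dishx [[0.4661, 0.166], [0.466, 0.0533]] mean [0.466  0.1097] sides [0.1127, 0.1127]
dishy [[0.5234, 0.1103], [0.4095, 0.109]] mean [0.4664 0.1097] sides [0.114, 0.114]
markx [[0.4587, -0.0351], [0.4586, -0.1777]] mean [ 0.4586 -0.1064] sides [0.1426, 0.1426]
marky [[0.5311, -0.1074], [0.3874, -0.1054]] mean [ 0.4592 -0.1064] sides [0.1437, 0.1437]
bottle [[0.4664, -0.0495], [0.4874, -0.1345], [0.4454, -0.1439], [0.4253, -0.0625]] mean [ 0.4561 -0.0976] sides [0.0431, 0.0875, 0.043, 0.0838]
-76.10035387929364
cap [[0.4723, -0.1708]] mean [ 0.4723 -0.1708] sides [0.0]
flaskbase nearest [[0.6215, -0.1034]] mean [ 0.6215 -0.1034] sides [0.0]
flask sides at z~.15 [[0.6489, -0.079], [0.6489, -0.1283]] mean [ 0.6489 -0.1036] sides [0.0493, 0.0493]
lotion nearest [[0.6756, 0.1683]] mean [0.6756 0.1683] sides [0.0]
lotion pumpneck [[0.7012, 0.1681]] mean [0.7012 0.1681] sides [0.0]
lid (157, 186, 53, 53) ((0.5278855562210083, 0.33753839135169983), (0.1245049238204956, 0.12407166510820389), 2.791095733642578)
lid (169, 197, 30, 31) ((0.5288758873939514, 0.3364100754261017), (0.07163570076227188, 0.06926850229501724), 2.585266351699829)
bin corners [((443, 192), array([ 0.58 , -0.289])), ((495, 195), array([ 0.572, -0.415])), ((433, 262), array([ 0.41 , -0.259])), ((495, 264), array([ 0.406, -0.406]))]
```

View pics/c2.png

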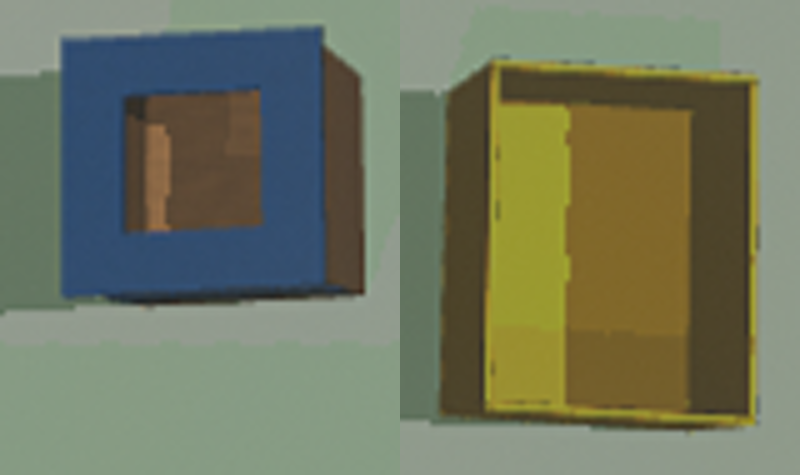

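Everything matches the given sizes:

| Item | Centre x, y (m) | Other |
|---|---|---|
| Box | 0.528, 0.337 | yaw ≈ 2.6° |
| Bin | about 0.49, -0.345 | yaw ≈ -3° |
| Mark | 0.459, -0.106 | |
| Dish | 0.466, 0.110 | |
| Carton | 0.674, 0.031 | long axis at 79° |
| Bottle body | 0.456, -0.098 | axis at -76° |

On the way over I'll check that the horizontal tool pose needed for the carton can be reached above the box.

Request:
servo_tool --targets '[{"tx": 0.96,"ty": -0.74,"az": -0.65},{"tx": 0.96,"ty": -0.74,"az": -0.65},{"tx": 0.96,"ty": -0.74,"az": -0.65},{"tx": 0.96,"ty": -0.74,"az": -0.65},{"tx": 0.96,"ty": -0.74,"az": -0.65},{"tx": 0.96,"ty": -0.74,"az": -0.65},{"tx": 0.96,"ty": -0.74,"az": -0.65},{"tx": 0.96,"ty": -0.74,"az": -0.65}]'

```text
invalid input at $.targets[0]: expected keys tx, ty, tz, ax, ay, az
```

Request:
servo_tool --targets '[{"tx": 0.96,"ty": -0.74,"az": -0.65},{"tx": 0.96,"ty": -0.74,"az": -0.65},{"tx": 0.96,"ty": -0.74,"az": -0.65},{"tx": 0.96,"ty": -0.74,"az": -0.65},{"tx": 0.96,"ty": -0.74,"az": -0.65},{"tx": 0.96,"ty": -0.74,"az": -0.65},{"tx": 0.96,"ty": -0.74,"az": -0.65},{"tx": 0.96,"ty": -0.74,"az": -0.65}]'

```text
invalid input at $.targets[0]: expected keys tx, ty, tz, ax, ay, az
```

Request:
servo_tool --targets '[{"tx": 0.96,"ty": -0.74,"az": -0.65},{"tx": 0.96,"ty": -0.74,"az": -0.65},{"tx": 0.96,"ty": -0.74,"az": -0.65},{"tx": 0.96,"ty": -0.74,"az": -0.65}]'

```text
invalid input at $.targets[0]: expected keys tx, ty, tz, ax, ay, az
```

Request:
servo_tool --targets '[{"ax": 1},{"ax": 1},{"ax": 1},{"ax": 1},{"ax": 1},{"ax": 1},{"ax": 1},{"ax": 1}]'

```text
invalid input at $.targets[0]: expected keys tx, ty, tz, ax, ay, az
```

Request:
servo_tool --targets '[{"ax": 1},{"ax": 1},{"ax": 1},{"ax": 1},{"ax": 1},{"ax": 1},{"ax": 1},{"ax": 0.7}]'

```text
invalid input at $.targets[0]: expected keys tx, ty, tz, ax, ay, az
```

```bash
python3 -c "
from h import *
o=manip.observe();print(o['time_s'],o['joints'].round(1),o['eef_pos'].round(3),o['orientation'].round(1),o['ft_force'].round(1))"
```

```text
0.1 [-82.8  22.9   2.6  88.1  -1.1  69.1  -2.9] [0.144 0.633 0.23 ] [-179.9    0.   167.2] [-0.9  0.6 -0.2]
```

All keys are needed.

Request:
servo_tool --targets '[{"tx": 0.96,"ty": -0.74,"tz": 0,"ax": 0,"ay": 0,"az": -0.65},{"tx": 0.96,"ty": -0.74,"tz": 0,"ax": 0,"ay": 0,"az": -0.65},{"tx": 0.96,"ty": -0.74,"tz": 0,"ax": 0,"ay": 0,"az": -0.65},{"tx": 0.96,"ty": -0.74,"tz": 0,"ax": 0,"ay": 0,"az": -0.65},{"tx": 0.96,"ty": -0.74,"tz": 0,"ax": 0,"ay": 0,"az": -0.65},{"tx": 0.96,"ty": -0.74,"tz": 0,"ax": 0,"ay": 0,"az": -0.65},{"tx": 0.96,"ty": -0.74,"tz": 0,"ax": 0,"ay": 0,"az": -0.65},{"tx": 0.96,"ty": -0.74,"tz": 0,"ax": 0,"ay": 0,"az": -0.65}]'

```text
time_s: 0.77
eef_pos: [0.3, 0.5136, 0.2315]
orientation: [180.0, -0.0, 137.0]
ft_force: [-0.3, 0.2, -0.2]
opening: 0.0855
```

Request:
servo_tool --targets '[{"tx": 0.96,"ty": -0.74,"tz": 0,"ax": 0,"ay": 0,"az": -0.65},{"tx": 0.96,"ty": -0.74,"tz": 0,"ax": 0,"ay": 0,"az": -0.65},{"tx": 0.96,"ty": -0.74,"tz": 0,"ax": 0,"ay": 0,"az": -0.65},{"tx": 0.96,"ty": -0.74,"tz": 0,"ax": 0,"ay": 0,"az": -0.65},{"tx": 0.96,"ty": -0.74,"tz": 0,"ax": 0,"ay": 0,"az": -0.65},{"tx": 0.96,"ty": -0.74,"tz": 0,"ax": 0,"ay": 0,"az": -0.65},{"tx": 0.96,"ty": -0.74,"tz": 0,"ax": 0,"ay": 0,"az": -0.65},{"tx": 0.96,"ty": -0.74,"tz": 0,"ax": 0,"ay": 0,"az": -0.65}]'

```text
time_s: 1.43
eef_pos: [0.4532, 0.3954, 0.2314]
orientation: [180.0, 0.0, 107.2]
ft_force: [0.5, -0.3, 0.1]
opening: 0.0854
```

Request:
servo_tool --targets '[{"tx": 0.96,"ty": -0.74,"tz": 0,"ax": 0,"ay": 0,"az": -0.65},{"tx": 0.96,"ty": -0.74,"tz": 0,"ax": 0,"ay": 0,"az": -0.65},{"tx": 0.96,"ty": -0.74,"tz": 0,"ax": 0,"ay": 0,"az": -0.65},{"tx": 0.96,"ty": -0.74,"tz": 0,"ax": 0,"ay": 0,"az": -0.65}]'

```text
time_s: 1.77
eef_pos: [0.5299, 0.3361, 0.2313]
orientation: [180.0, 0.0, 92.3]
ft_force: [-0.1, 0.1, -1.5]
opening: 0.0855
```

Request:
servo_tool --targets '[{"tx": 0,"ty": 0,"tz": 0,"ax": 1,"ay": 0,"az": 0},{"tx": 0,"ty": 0,"tz": 0,"ax": 1,"ay": 0,"az": 0},{"tx": 0,"ty": 0,"tz": 0,"ax": 1,"ay": 0,"az": 0},{"tx": 0,"ty": 0,"tz": 0,"ax": 1,"ay": 0,"az": 0},{"tx": 0,"ty": 0,"tz": 0,"ax": 1,"ay": 0,"az": 0},{"tx": 0,"ty": 0,"tz": 0,"ax": 1,"ay": 0,"az": 0},{"tx": 0,"ty": 0,"tz": 0,"ax": 1,"ay": 0,"az": 0},{"tx": 0,"ty": 0,"tz": 0,"ax": 1,"ay": 0,"az": 0}]'

```text
time_s: 2.43
eef_pos: [0.5301, 0.3362, 0.2324]
orientation: [177.0, -46.1, 93.8]
ft_force: [-0.6, 0.4, -0.5]
opening: 0.0854
```

Request:
servo_tool --targets '[{"tx": 0,"ty": 0,"tz": 0,"ax": 1,"ay": 0,"az": 0},{"tx": 0,"ty": 0,"tz": 0,"ax": 1,"ay": 0,"az": 0},{"tx": 0,"ty": 0,"tz": 0,"ax": 1,"ay": 0,"az": 0},{"tx": 0,"ty": 0,"tz": 0,"ax": 1,"ay": 0,"az": 0},{"tx": 0,"ty": 0,"tz": 0,"ax": 1,"ay": 0,"az": 0},{"tx": 0,"ty": 0,"tz": 0,"ax": 1,"ay": 0,"az": 0},{"tx": 0,"ty": 0,"tz": 0,"ax": 1,"ay": 0,"az": 0},{"tx": 0,"ty": 0,"tz": 0,"ax": 0.7,"ay": 0,"az": 0}]'

```text
time_s: 3.1
eef_pos: [0.5297, 0.3351, 0.2199]
orientation: [166.1, -81.8, 104.1]
ft_force: [-0.2, -1.0, -1.4]
opening: 0.0853
```

```bash
python3 -c "
from h import *
o=manip.observe();print(o['time_s'],o['joints'].round(1),o['eef_pos'].round(3),o['orientation'].round(1),o['ft_force'].round(1))"
```

```text
3.1 [ 26.   40.5 -38.7 115.4 -77.1  60.   58.4] [0.53  0.335 0.22 ] [166.1 -81.8 104.1] [-0.2 -1.  -1.4]
```

Request:
servo_tool --targets '[{"tx": 0,"ty": 0,"tz": 0.1,"ax": 0,"ay": 0,"az": -1},{"tx": 0,"ty": 0,"tz": 0.1,"ax": 0,"ay": 0,"az": -1},{"tx": 0,"ty": 0,"tz": 0.1,"ax": 0,"ay": 0,"az": -1},{"tx": 0,"ty": 0,"tz": 0.1,"ax": 0,"ay": 0,"az": -1},{"tx": 0,"ty": 0,"tz": 0.1,"ax": 0,"ay": 0,"az": -1},{"tx": 0,"ty": 0,"tz": 0,"ax": 0,"ay": 0,"az": -1},{"tx": 0,"ty": 0,"tz": 0,"ax": 0,"ay": 0,"az": -1},{"tx": 0,"ty": 0,"tz": 0,"ax": 0,"ay": 0,"az": -1}]'

```text
time_s: 3.77
eef_pos: [0.5906, 0.2477, 0.1886]
orientation: [-171.7, -80.3, 57.1]
ft_force: [-0.4, 0.9, 0.8]
opening: 0.0853
```

Request:
servo_tool --targets '[{"tx": 0,"ty": 0,"tz": 0,"ax": 0,"ay": 0,"az": -1},{"tx": 0,"ty": 0,"tz": 0,"ax": 0,"ay": 0,"az": -1},{"tx": 0,"ty": 0,"tz": 0,"ax": 0,"ay": 0,"az": -1},{"tx": 0,"ty": 0,"tz": 0,"ax": 0,"ay": 0,"az": -1},{"tx": 0,"ty": 0,"tz": 0,"ax": 0,"ay": -0.5,"az": -1},{"tx": 0,"ty": 0,"tz": 0,"ax": 0,"ay": -0.5,"az": -1},{"tx": 0,"ty": 0,"tz": 0,"ax": 0,"ay": -0.4,"az": -1}]'

```text
time_s: 4.35
eef_pos: [0.6524, 0.0457, 0.1828]
orientation: [163.6, -83.9, 63.2]
ft_force: [-0.1, -0.7, 0.1]
opening: 0.0854
```

```bash
python3 -c "
from h import *
from scipy.spatial.transform import Rotation as R
o=manip.observe();print(o['time_s'],o['joints'].round(1),o['eef_pos'].round(3),R.from_euler('xyz',o['orientation'],degrees=True).as_matrix().round(3).tolist())"
```

```text
4.35 [ 78.   74.5 -78.1 123.2 -78.   13.   73.7] [0.652 0.046 0.183] [[0.048, 0.729, 0.683], [0.095, -0.684, 0.724], [0.994, 0.03, -0.102]]
```

The arm has drifted into its joint limits on that branch (j5 at -78°), with no contact. I'll back out to tool-down and try the branch with positive j5.

Request:
servo_tool --targets '[{"tx": -0.2,"ty": 0,"tz": 0.3,"ax": -0.72,"ay": 0.68,"az": 0},{"tx": -0.2,"ty": 0,"tz": 0.3,"ax": -0.72,"ay": 0.68,"az": 0},{"tx": -0.4,"ty": 0,"tz": 0.3,"ax": -0.72,"ay": 0.68,"az": 0},{"tx": -0.4,"ty": 0,"tz": 0.3,"ax": -0.72,"ay": 0.68,"az": 0},{"tx": -0.4,"ty": 0,"tz": 0.3,"ax": -0.72,"ay": 0.68,"az": 0},{"tx": -0.4,"ty": 0.3,"tz": 0.3,"ax": -0.72,"ay": 0.68,"az": 0},{"tx": -0.4,"ty": 0.3,"tz": 0.3,"ax": -0.72,"ay": 0.68,"az": 0},{"tx": -0.4,"ty": 0.3,"tz": 0.3,"ax": -0.72,"ay": 0.68,"az": 0}]'

```text
time_s: 5.02
eef_pos: [0.602, 0.0656, 0.2263]
orientation: [178.9, -43.9, 49.0]
ft_force: [0.6, 0.3, -1.6]
opening: 0.0851
```

```bash
cat > st.py <<'E'
from h import *
from scipy.spatial.transform import Rotation as R
o=manip.observe();M=R.from_euler('xyz',o['orientation'],degrees=True).as_matrix();print(o['time_s'],o['joints'].round(1),o['eef_pos'].round(3),'z',M[:,2].round(3),'y',M[:,1].round(3),o['ft_force'].round(1),o['opening'])
v=np.cross(M[:,2],[0,0,-1]);n=np.linalg.norm(v);print('to down rotvec',(v/n*np.arctan2(n,-M[2,2])).round(3),'jaw az',np.degrees(np.arctan2(M[1,1],M[0,1])).round(1))
E
python3 st.py
```

```text
5.0167 [ 53.1  14.  -50.5 118.9 -46.9  32.6   0.7] [0.602 0.066 0.226] z [ 0.47  0.51 -0.72] y [ 0.746 -0.666  0.014] [ 0.6  0.3 -1.6] 0.08512473176438777
to down rotvec [-0.564  0.519  0.   ] jaw az -41.8
```

Request:
servo_tool --targets '[{"tx": -0.4,"ty": -0.4,"tz": 0,"ax": -0.7,"ay": 0.65,"az": 0},{"tx": -0.4,"ty": -0.4,"tz": 0,"ax": -0.7,"ay": 0.65,"az": 0},{"tx": -0.4,"ty": -0.4,"tz": 0,"ax": -0.7,"ay": 0.65,"az": 0},{"tx": -0.4,"ty": -0.4,"tz": 0,"ax": -0.7,"ay": 0.65,"az": 0},{"tx": -0.4,"ty": -0.4,"tz": 0,"ax": -0.7,"ay": 0.65,"az": 0},{"tx": -0.4,"ty": -0.4,"tz": 0,"ax": -0.7,"ay": 0.65,"az": 0},{"tx": -0.4,"ty": -0.4,"tz": 0,"ax": -0.7,"ay": 0.65,"az": 0},{"tx": -0.4,"ty": -0.4,"tz": 0,"ax": -0.7,"ay": 0.65,"az": 0}]'

```text
time_s: 5.68
eef_pos: [0.5381, 0.0017, 0.2251]
orientation: [-179.6, -0.2, 48.3]
ft_force: [0.6, 1.9, -0.4]
opening: 0.0855
```

Request:
servo_tool --targets '[{"tx": -0.51,"ty": -0.62,"tz": -0.5,"ax": 0,"ay": 0,"az": 1},{"tx": -0.51,"ty": -0.62,"tz": -0.5,"ax": 0,"ay": 0,"az": 1},{"tx": -0.51,"ty": -0.62,"tz": -0.5,"ax": 0,"ay": 0,"az": 1},{"tx": -0.51,"ty": -0.62,"tz": -0.5,"ax": 0,"ay": 0,"az": 1},{"tx": -0.51,"ty": -0.62,"tz": -0.5,"ax": 0,"ay": 0,"az": 1},{"tx": -0.51,"ty": -0.62,"tz": -0.5,"ax": 0,"ay": 0,"az": 1},{"tx": -0.51,"ty": -0.62,"tz": -0.5,"ax": 0,"ay": 0,"az": 1},{"tx": -0.51,"ty": -0.62,"tz": -0.5,"ax": 0,"ay": 0,"az": 1}]'

```text
time_s: 6.35
eef_pos: [0.4556, -0.0973, 0.1438]
orientation: [-179.5, -0.4, 94.5]
ft_force: [0.5, -0.1, -0.1]
opening: 0.0854
```

```bash
python3 st.py; python3 -c "
from h import *
snap('wrist','w1.png')"
```

```text
6.35 [ 41.3  12.3 -38.4 116.8   9.   54.3   2.7] [ 0.456 -0.097  0.144] z [-0.009  0.006 -1.   ] y [ 0.997  0.078 -0.009] [ 0.5 -0.1 -0.1] 0.08537069437287163
to down rotvec [-0.006 -0.009 -0.   ] jaw az 4.5
```

View pics/w1.png

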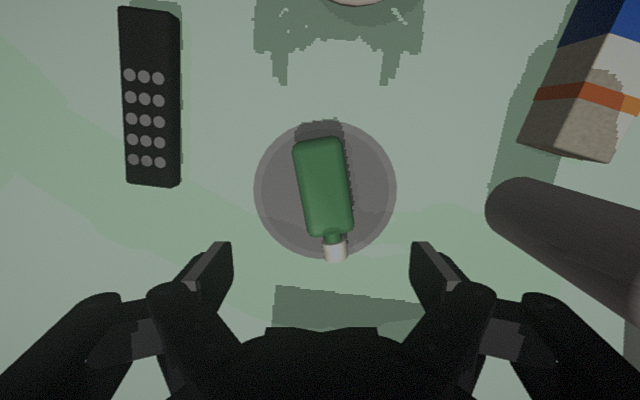

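The wrist view shows the bottle with body corners (293,145), (340,138), (354,233) and (307,238), and the mark centred near (325,190). I'll cross-check both.

```bash
python3 - <<'E'
from h import *
s=snap('wrist')
w=np.array([ray(s,u,v,.027)[:2] for u,v in[(293,143),(341,138),(354,233),(307,238)]]);print(w.round(4),w.mean(0));d=w[2]+w[3]-w[0]-w[1];print(np.degrees(np.arctan2(d[1],d[0])))
print(ray(s,254,190,0),ray(s,396,190,0),ray(s,325,120,0),ray(s,325,260,0))
print(np.round(s['extrinsics'],3).tolist(),s['fx'])
E
```

```text
[[ 0.4225 -0.0577]
 [ 0.4633 -0.0503]
 [ 0.4837 -0.1362]
 [ 0.4402 -0.1449]] [ 0.45243264 -0.0972675 ]
-77.59796425367486
[ 0.38337977 -0.10959062  0.        ] [ 0.52380574 -0.09824899  0.        ] [ 0.44845472 -0.0368134   0.        ] [ 0.46000214 -0.18010841  0.        ]
[[0.997, 0.078, 0.005, 0.449], [0.077, -0.962, -0.261, -0.033], [-0.015, 0.261, -0.965, 0.284], [0.0, 0.0, 0.0, 1.0]] 295.2819021131964
```

Request:
servo_tool --targets '[{"tx": 0,"ty": 0,"tz": -0.8,"ax": 0,"ay": 0,"az": 0.5},{"tx": 0,"ty": 0,"tz": -0.8,"ax": 0,"ay": 0,"az": 0.5},{"tx": 0,"ty": 0,"tz": -0.8,"ax": 0,"ay": 0,"az": 0.5},{"tx": 0,"ty": 0,"tz": -0.8,"ax": 0,"ay": 0,"az": 0},{"tx": 0,"ty": 0,"tz": -0.8,"ax": 0,"ay": -0.1,"az": 0},{"tx": 0,"ty": 0,"tz": -0.8,"ax": 0,"ay": 0,"az": 0},{"tx": 0,"ty": 0,"tz": -0.8,"ax": 0,"ay": 0,"az": 0},{"tx": 0,"ty": 0,"tz": -0.8,"ax": 0,"ay": 0,"az": 0}]'

```text
time_s: 7.12
eef_pos: [0.4576, -0.0955, 0.0161]
orientation: [179.8, -0.3, 102.7]
ft_force: [-0.6, 0.4, 0.4]
opening: 0.0855
```

Request:
servo_tool --targets '[{"tx": 0,"ty": 0,"tz": -0.4,"ax": 0,"ay": 0,"az": 0},{"tx": 0,"ty": 0,"tz": 0,"ax": 0,"ay": 0,"az": 0}]'

```text
time_s: 7.28
eef_pos: [0.4558, -0.0952, 0.0071]
orientation: [-179.9, -0.4, 102.9]
ft_force: [-0.0, -0.6, -0.2]
opening: 0.0851
```

Request:
servo_tool --targets '[{"tx": 0,"ty": 0,"tz": 0,"ax": 0,"ay": 0,"az": 0},{"tx": 0,"ty": 0,"tz": 0,"ax": 0,"ay": 0,"az": 0},{"tx": 0,"ty": 0,"tz": 0,"ax": 0,"ay": 0,"az": 0},{"tx": 0,"ty": 0,"tz": 0,"ax": 0,"ay": 0,"az": 0},{"tx": 0,"ty": 0,"tz": 0,"ax": 0,"ay": 0,"az": 0},{"tx": 0,"ty": 0,"tz": 0,"ax": 0,"ay": 0,"az": 0}]' --grip 0.2 --squeeze 25

```text
time_s: 7.78
eef_pos: [0.4572, -0.0958, 0.0093]
orientation: [179.8, -0.2, 103.0]
ft_force: [-0.7, -0.5, 6.7]
opening: 0.0455
```

Request:
servo_tool --targets '[{"tx": 0,"ty": 0,"tz": 1,"ax": 0,"ay": 0,"az": 0},{"tx": 0,"ty": 0,"tz": 1,"ax": 0,"ay": 0,"az": 0},{"tx": 0,"ty": 0,"tz": 1,"ax": 0,"ay": 0,"az": 0},{"tx": 0,"ty": 0,"tz": 1,"ax": 0,"ay": 0,"az": 0},{"tx": 0,"ty": -0.5,"tz": 1,"ax": 0,"ay": 0,"az": 0.8},{"tx": 0,"ty": -0.5,"tz": 1,"ax": 0,"ay": 0,"az": 0.8},{"tx": 0,"ty": -0.5,"tz": 1,"ax": 0,"ay": 0,"az": 0.8},{"tx": 0,"ty": -0.5,"tz": 1,"ax": 0,"ay": 0,"az": 0.8}]'

```text
time_s: 8.45
eef_pos: [0.4556, -0.1359, 0.1693]
orientation: [180.0, -0.3, 121.6]
ft_force: [0.5, -0.4, -0.7]
opening: 0.0456
```

Request:
servo_tool --targets '[{"tx": 0.16,"ty": -1,"tz": 0,"ax": 0,"ay": 0,"az": 0.9},{"tx": 0.16,"ty": -1,"tz": 0,"ax": 0,"ay": 0,"az": 0.9},{"tx": 0.16,"ty": -1,"tz": 0,"ax": 0,"ay": 0,"az": 0.9},{"tx": 0.16,"ty": -1,"tz": 0,"ax": 0,"ay": 0,"az": 0.9},{"tx": 0.16,"ty": -1,"tz": 0,"ax": 0,"ay": 0,"az": 0.9},{"tx": 0.16,"ty": -1,"tz": 0,"ax": 0,"ay": 0,"az": 0.9},{"tx": 0.16,"ty": -1,"tz": 0,"ax": 0,"ay": 0,"az": 0.9},{"tx": 0.16,"ty": -1,"tz": 0,"ax": 0,"ay": 0,"az": 0.9}]'

```text
time_s: 9.12
eef_pos: [0.4813, -0.2966, 0.1681]
orientation: [180.0, -0.3, 162.8]
ft_force: [0.1, -0.1, -0.8]
opening: 0.0457
```

Request:
servo_tool --targets '[{"tx": 0,"ty": -1,"tz": 0,"ax": 0,"ay": 0,"az": 0},{"tx": 0,"ty": -1,"tz": 0,"ax": 0,"ay": 0,"az": 0},{"tx": 0,"ty": -0.6,"tz": 0,"ax": 0,"ay": 0,"az": 0},{"tx": 0,"ty": 0,"tz": 0,"ax": 0,"ay": 0,"az": 0}]'

```text
time_s: 9.45
eef_pos: [0.4805, -0.351, 0.1678]
orientation: [-180.0, -0.3, 162.3]
ft_force: [-0.1, 0.5, -0.5]
opening: 0.0456
```

```bash
python3 st.py; python3 -c "
from h import *
t=snap('wrist');s=snap('top')
cv2.imwrite('pics/b1.png',cv2.vconcat([s['color'][130:330,200:520],cv2.resize(t['color'],(320,200))])[:,:,::-1])"
```

```text
9.45 [ 64.6  25.3 -42.6  98.9  18.9  63.5  88.3] [ 0.481 -0.351  0.168] z [-0.005  0.002 -1.   ] y [ 0.304  0.953 -0.   ] [-0.1  0.5 -0.5] 0.0456276414006726
to down rotvec [-0.002 -0.005 -0.   ] jaw az 72.3
```

View pics/b1.png

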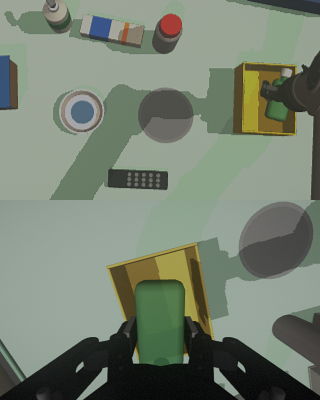

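Request:
servo_tool --targets '[{"tx": 0,"ty": 0,"tz": -1,"ax": 0,"ay": 0,"az": 0},{"tx": 0,"ty": 0,"tz": -1,"ax": 0,"ay": 0,"az": 0},{"tx": 0,"ty": 0,"tz": -1,"ax": 0,"ay": 0,"az": 0},{"tx": 0,"ty": 0,"tz": -1,"ax": 0,"ay": 0,"az": 0},{"tx": 0,"ty": 0,"tz": -1,"ax": 0,"ay": 0,"az": 0},{"tx": 0,"ty": 0,"tz": -0.8,"ax": 0,"ay": 0,"az": 0},{"tx": 0,"ty": 0,"tz": 0,"ax": 0,"ay": 0,"az": 0}]'

```text
time_s: 10.13
eef_pos: [0.4797, -0.3441, 0.0493]
orientation: [179.8, -0.6, 162.7]
ft_force: [-0.3, 0.4, 0.1]
opening: 0.0456
```

Request:
servo_tool --targets '[{"tx": 0,"ty": 0,"tz": 0,"ax": 0,"ay": 0,"az": 0},{"tx": 0,"ty": 0,"tz": 0,"ax": 0,"ay": 0,"az": 0},{"tx": 0,"ty": 0,"tz": 0,"ax": 0,"ay": 0,"az": 0},{"tx": 0,"ty": 0,"tz": 0.5,"ax": 0,"ay": 0,"az": 0},{"tx": 0,"ty": 0,"tz": 1,"ax": 0,"ay": 0,"az": 0},{"tx": 0,"ty": 0,"tz": 1,"ax": 0,"ay": 0,"az": 0},{"tx": 0,"ty": 0,"tz": 1,"ax": 0,"ay": 0,"az": 0},{"tx": 0,"ty": 0,"tz": 1,"ax": 0,"ay": 0,"az": 0}]' --grip 0.7

```text
time_s: 10.8
eef_pos: [0.4822, -0.3476, 0.1449]
orientation: [180.0, -0.2, 162.6]
ft_force: [0.5, -0.7, -0.6]
opening: 0.0596
```

Request:
servo_tool --targets '[{"tx": 0,"ty": 0,"tz": 1,"ax": 0,"ay": 0,"az": 0},{"tx": 0,"ty": 1,"tz": 1,"ax": 0,"ay": 0,"az": 0},{"tx": 0,"ty": 1,"tz": 0,"ax": 0,"ay": 0,"az": 0},{"tx": 0,"ty": 1,"tz": 0,"ax": 0,"ay": 0,"az": 0},{"tx": 0,"ty": 1,"tz": 0,"ax": 0,"ay": 0,"az": 0},{"tx": 0,"ty": 1,"tz": 0,"ax": 0,"ay": 0,"az": 0},{"tx": 0,"ty": 1,"tz": 0,"ax": 0,"ay": 0,"az": 0},{"tx": 0,"ty": 1,"tz": 0,"ax": 0,"ay": 0,"az": 0}]' --grip 0.59

```text
time_s: 11.47
eef_pos: [0.4821, -0.2066, 0.1839]
orientation: [180.0, -0.1, 162.6]
ft_force: [0.4, 0.3, 0.2]
opening: 0.0503
```

```bash
python3 st.py; python3 - <<'E'
from h import *
s=snap('top');im=s['color'];hsv=cv2.cvtColor(im,cv2.COLOR_RGB2HSV)
m=cv2.inRange(hsv,(50,70,20),(75,255,140))
m[:, :435]=0;m[:190]=0;m[270:]=0;m[:,500:]=0
c,_=cv2.findContours(m,0,1)
for q in c:
    if cv2.contourArea(q)>60:
        print(cv2.boundingRect(q),cv2.contourArea(q)); M=cv2.moments(q);print(ray(s,M['m10']/M['m00'],M['m01']/M['m00'],.035))
E
```

```text
11.4667 [ 58.5  17.4 -47.6 107.3  14.5  61.7  77.8] [ 0.482 -0.207  0.184] z [-0.002  0.001 -1.   ] y [0.299 0.954 0.   ] [0.4 0.3 0.2] 0.050265455615471986
to down rotvec [-0.001 -0.002 -0.   ] jaw az 72.6
```

Request:
servo_tool --targets '[{"tx": -0.05,"ty": 1,"tz": 0,"ax": 0,"ay": 0,"az": 0.18},{"tx": -0.05,"ty": 1,"tz": 0,"ax": 0,"ay": 0,"az": 0.18},{"tx": -0.05,"ty": 1,"tz": 0,"ax": 0,"ay": 0,"az": 0.18},{"tx": -0.05,"ty": 1,"tz": 0,"ax": 0,"ay": 0,"az": 0.18},{"tx": -0.05,"ty": 1,"tz": 0,"ax": 0,"ay": 0,"az": 0.18},{"tx": -0.05,"ty": 1,"tz": 0,"ax": 0,"ay": 0,"az": 0.18},{"tx": -0.05,"ty": 1,"tz": 0,"ax": 0,"ay": 0,"az": 0.18},{"tx": -0.05,"ty": 1,"tz": 0,"ax": 0,"ay": 0,"az": 0.18}]' --grip 0.52

```text
time_s: 12.18
eef_pos: [0.4735, -0.0454, 0.1823]
orientation: [180.0, -0.3, 171.0]
ft_force: [0.2, -0.3, 0.1]
opening: 0.0445
```

Request:
servo_tool --targets '[{"tx": -0.05,"ty": 1,"tz": 0,"ax": 0,"ay": 0,"az": 0.18},{"tx": -0.05,"ty": 1,"tz": 0,"ax": 0,"ay": 0,"az": 0.18},{"tx": -0.05,"ty": 1,"tz": 0,"ax": 0,"ay": 0,"az": 0.18},{"tx": -0.05,"ty": 1,"tz": 0,"ax": 0,"ay": 0,"az": 0.18},{"tx": -0.05,"ty": 1,"tz": 0,"ax": 0,"ay": 0,"az": 0.18},{"tx": -0.05,"ty": 1,"tz": 0,"ax": 0,"ay": 0,"az": 0.18},{"tx": -0.05,"ty": 0.8,"tz": 0,"ax": 0,"ay": 0,"az": 0.18},{"tx": -0.05,"ty": 0,"tz": 0,"ax": 0,"ay": 0,"az": 0}]'

```text
time_s: 12.85
eef_pos: [0.465, 0.0935, 0.1827]
orientation: [179.8, -0.2, 178.5]
ft_force: [-0.3, -1.0, 0.1]
opening: 0.0438
```

Request:
servo_tool --targets '[{"tx": 0,"ty": 0,"tz": -1,"ax": 0,"ay": 0,"az": 0},{"tx": 0,"ty": 0,"tz": -1,"ax": 0,"ay": 0,"az": 0},{"tx": 0,"ty": 0,"tz": -1,"ax": 0,"ay": 0,"az": 0},{"tx": 0,"ty": 0,"tz": -1,"ax": 0,"ay": 0,"az": 0},{"tx": 0,"ty": 0,"tz": -1,"ax": 0,"ay": 0,"az": 0},{"tx": 0,"ty": 0,"tz": -1,"ax": 0,"ay": 0,"az": 0},{"tx": 0,"ty": 0,"tz": 0,"ax": 0,"ay": 0,"az": 0}]'

```text
time_s: 13.43
eef_pos: [0.4627, 0.0871, 0.0591]
orientation: [-180.0, -0.7, 178.0]
ft_force: [-1.5, -0.7, 0.2]
opening: 0.0446
```

```bash
python3 st.py; python3 -c "
from h import *
t=snap('wrist');s=snap('top')
cv2.imwrite('pics/b2.png',cv2.hconcat([cv2.resize(s['color'][180:280,420:520],(400,400)),cv2.resize(t['color'],(400,400))])[:,:,::-1])"
```

```text
13.4333 [ 28.1  25.1 -52.4 120.   26.5  47.9  47.8] [0.463 0.087 0.059] z [-0.012 -0.    -1.   ] y [ 0.034  0.999 -0.   ] [-1.5 -0.7  0.2] 0.04460639206297663
to down rotvec [ 0.    -0.012  0.   ] jaw az 88.0
```

View pics/b2.png

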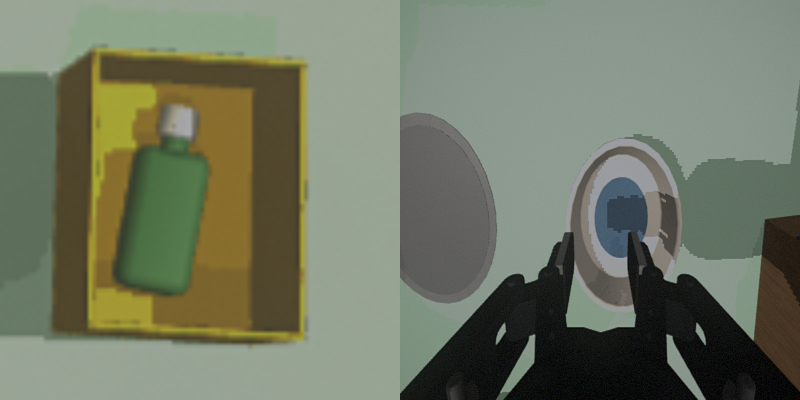

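The bottle lies in the bin. The dish rim is visible at u 269–451 and v 138–312. The TCP stopped short in y.

```bash
python3 - <<'E'
from h import *
s=snap('wrist')
a=[ray(s,*p,.032)[:2] for p in[(269,222),(451,228),(360,138),(364,312)]];print(np.round(a,4),(a[0]+a[1])/2,(a[2]+a[3])/2)
E
```

```text
[[0.4613 0.0569]
 [0.4692 0.1702]
 [0.4118 0.1134]
 [0.5283 0.1161]] [0.4652563  0.11354118] [0.47004879 0.11473086]
```

Request:
servo_tool --targets '[{"tx": 0,"ty": 0.5,"tz": 0,"ax": 0,"ay": 0.05,"az": 0},{"tx": 0,"ty": 0.5,"tz": 0,"ax": 0,"ay": 0,"az": 0},{"tx": 0,"ty": 0,"tz": 0,"ax": 0,"ay": 0,"az": 0}]'

```text
time_s: 13.83
eef_pos: [0.4667, 0.1118, 0.0637]
orientation: [179.8, -0.4, 178.2]
ft_force: [-0.5, -0.2, 0.5]
opening: 0.0442
```

Request:
servo_tool --targets '[{"tx": 0,"ty": 0,"tz": -0.7,"ax": 0,"ay": 0,"az": 0},{"tx": 0,"ty": 0,"tz": -0.7,"ax": 0,"ay": 0,"az": 0},{"tx": 0,"ty": 0,"tz": -0.5,"ax": 0,"ay": 0,"az": 0},{"tx": 0,"ty": 0,"tz": -0.3,"ax": 0,"ay": 0,"az": 0},{"tx": 0,"ty": 0,"tz": 0,"ax": 0,"ay": 0,"az": 0}]'

```text
time_s: 14.25
eef_pos: [0.4649, 0.1084, 0.0174]
orientation: [180.0, -0.7, 178.1]
ft_force: [-0.3, -0.1, -0.4]
opening: 0.0442
```

```bash
python3 st.py; python3 -c "
from h import *
t=snap('wrist','w2.png')"
```

```text
14.25 [ 22.1  29.6 -48.8 120.6  31.7  44.1  41.2] [0.465 0.108 0.017] z [-0.012  0.001 -1.   ] y [0.034 0.999 0.   ] [-0.3 -0.1 -0.4] 0.04420734917315148
to down rotvec [-0.001 -0.012 -0.   ] jaw az 88.1
```

View pics/w2.png

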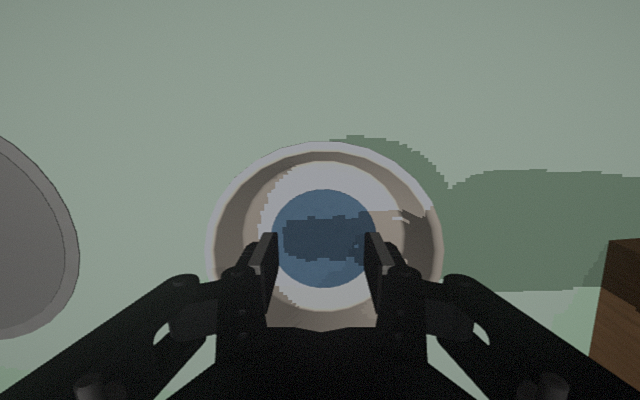

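Request:
servo_tool --targets '[{"tx": 0,"ty": -0.2,"tz": 0,"ax": 0,"ay": 0,"az": 0},{"tx": 0,"ty": -0.3,"tz": 0,"ax": 0,"ay": 0,"az": 0},{"tx": 0,"ty": -0.5,"tz": 0,"ax": 0,"ay": 0,"az": 0},{"tx": 0,"ty": -0.5,"tz": 0,"ax": 0,"ay": 0,"az": 0},{"tx": 0,"ty": -0.5,"tz": 0,"ax": 0,"ay": 0,"az": 0},{"tx": 0,"ty": -0.5,"tz": 0,"ax": 0,"ay": 0,"az": 0},{"tx": 0,"ty": -0.5,"tz": 0,"ax": 0,"ay": 0,"az": 0},{"tx": 0,"ty": -0.5,"tz": 0,"ax": 0,"ay": 0,"az": 0}]'

```text
time_s: 14.97
eef_pos: [0.466, 0.0375, 0.0185]
orientation: [179.9, -0.5, 178.0]
ft_force: [0.3, 3.3, 2.0]
opening: 0.0444
```

Request:
servo_tool --targets '[{"tx": -0.05,"ty": -0.6,"tz": 0,"ax": 0,"ay": 0,"az": 0},{"tx": -0.05,"ty": -0.6,"tz": 0,"ax": 0,"ay": 0,"az": 0},{"tx": -0.05,"ty": -0.6,"tz": 0,"ax": 0,"ay": 0,"az": 0},{"tx": -0.05,"ty": -0.6,"tz": 0,"ax": 0,"ay": 0,"az": 0},{"tx": -0.05,"ty": -0.6,"tz": 0,"ax": 0,"ay": 0,"az": 0},{"tx": -0.05,"ty": -0.6,"tz": 0,"ax": 0,"ay": 0,"az": 0},{"tx": -0.05,"ty": -0.6,"tz": 0,"ax": 0,"ay": 0,"az": 0},{"tx": -0.05,"ty": -0.6,"tz": 0,"ax": 0,"ay": 0,"az": 0}]'

```text
time_s: 15.63
eef_pos: [0.4575, -0.0586, 0.0183]
orientation: [179.9, -0.6, 178.0]
ft_force: [0.1, 3.4, 2.6]
opening: 0.0444
```

```bash
python3 st.py; python3 -c "
from h import *
t=snap('wrist');s=snap('top')
cv2.imwrite('pics/b3.png',cv2.hconcat([cv2.resize(s['color'][180:300,250:420],(567,400),interpolation=2),cv2.resize(t['color'][:,100:500],(230,400))])[:,:,::-1])"
```

```text
15.6333 [ 42.6  27.8 -48.5 122.7  30.7  42.9  61.9] [ 0.457 -0.059  0.018] z [-0.01   0.001 -1.   ] y [0.034 0.999 0.001] [0.1 3.4 2.6] 0.04438902527064562
to down rotvec [-0.001 -0.01  -0.   ] jaw az 88.0
```

View pics/b3.png

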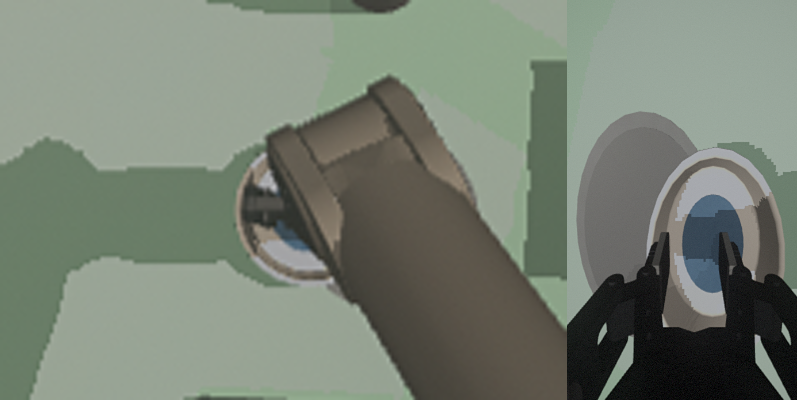

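The dish is following, with its rim at wrist u ≈ 241–481 and the mark behind it. Next is the lag between dish and TCP.

```bash
python3 - <<'E'
from h import *
s=snap('wrist')
a=[ray(s,u,v,.032)[:2] for u in(241,481) for v in (235,)];print(np.round(a,4),np.mean(a,0),ray(s,361,149,.032)); print(manip.observe()['eef_pos'])
E
```

```text
[[ 0.4425 -0.0972]
 [ 0.4468  0.015 ]] [ 0.44468063 -0.04106045] [ 0.40469382 -0.04083731  0.032     ]
[ 0.45670955 -0.0596621   0.01779807]
```

Request:
servo_tool --targets '[{"tx": -0.05,"ty": -0.5,"tz": 0,"ax": 0,"ay": 0,"az": 0},{"tx": -0.05,"ty": -0.5,"tz": 0,"ax": 0,"ay": 0,"az": 0},{"tx": -0.05,"ty": -0.5,"tz": 0,"ax": 0,"ay": 0,"az": 0},{"tx": -0.05,"ty": -0.5,"tz": 0,"ax": 0,"ay": 0,"az": 0},{"tx": 0,"ty": -0.5,"tz": 0,"ax": 0,"ay": 0,"az": 0},{"tx": 0,"ty": -0.5,"tz": 0,"ax": 0,"ay": 0,"az": 0},{"tx": 0,"ty": -0.25,"tz": 0,"ax": 0,"ay": 0,"az": 0},{"tx": 0,"ty": 0,"tz": 0,"ax": 0,"ay": 0,"az": 0}]'

```text
time_s: 16.45
eef_pos: [0.4535, -0.1247, 0.0181]
orientation: [-180.0, -0.6, 177.9]
ft_force: [-0.9, -0.3, 1.0]
opening: 0.0443
```

Request:
servo_tool --targets '[{"tx": 0,"ty": 0.15,"tz": 0.2,"ax": 0,"ay": 0,"az": 0},{"tx": 0,"ty": 0.15,"tz": 0.5,"ax": 0,"ay": 0,"az": 0},{"tx": 0,"ty": 0,"tz": 1,"ax": 0,"ay": 0,"az": 0},{"tx": 0,"ty": 0,"tz": 1,"ax": 0,"ay": 0,"az": 0},{"tx": 0,"ty": 0,"tz": 1,"ax": 0,"ay": 0,"az": 0},{"tx": 0,"ty": 0,"tz": 1,"ax": 0,"ay": 0,"az": 0},{"tx": 0,"ty": 0,"tz": 1,"ax": 0,"ay": 0,"az": 0},{"tx": 0,"ty": 0,"tz": 1,"ax": 0,"ay": 0,"az": 0}]'

```text
time_s: 17.12
eef_pos: [0.4537, -0.1153, 0.154]
orientation: [180.0, -0.5, 178.2]
ft_force: [0.1, -0.6, 0.0]
opening: 0.0445
```

```bash
python3 st.py; python3 -c "
from h import *
t=snap('wrist','w3.png')"
```

```text
17.1167 [ 59.4  15.6 -57.5 115.7  15.6  57.3  82.3] [ 0.454 -0.115  0.154] z [-0.009  0.001 -1.   ] y [0.032 0.999 0.   ] [ 0.1 -0.6  0. ] 0.04445468541610933
to down rotvec [-0.001 -0.009 -0.   ] jaw az 88.2
```

View pics/w3.png

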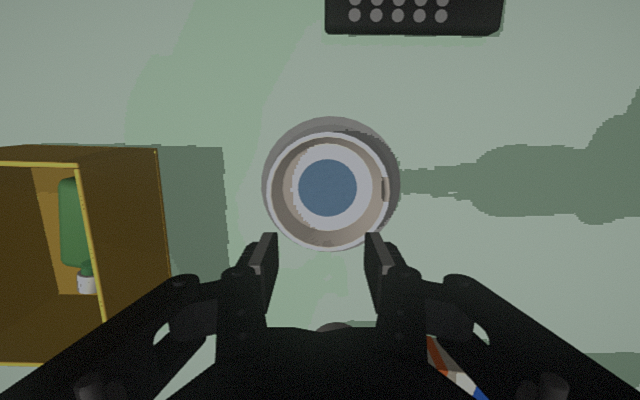

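The dish sits on the mark: rim at u 266–391 and v 131–251, mark at u 261–401 and v from 116.

```bash
python3 - <<'E'
from h import *
s=snap('wrist')
r=lambda u,v,z:ray(s,u,v,z)[:2].round(4)
print('mark',r(261,186,0),r(401,186,0),r(331,116,0),'dish',r(266,191,.032),r(391,191,.032),r(328,131,.032),r(328,251,.032))
E
```

```text
mark [ 0.4592 -0.1779] [ 0.4639 -0.0319] [ 0.391  -0.1032] dish [ 0.4567 -0.1667] [ 0.4604 -0.0496] [ 0.4036 -0.1072] [ 0.52   -0.1102]
```

The dish is within about 4 mm of the mark centre. Next I'll rehearse the horizontal pose over the box on the other branch, with the tool tilting toward -y.

Request:
servo_tool --targets '[{"tx": 0.15,"ty": 0.95,"tz": 0.3,"ax": 0,"ay": 0,"az": -0.62},{"tx": 0.15,"ty": 0.95,"tz": 0.3,"ax": 0,"ay": 0,"az": -0.62},{"tx": 0.15,"ty": 0.95,"tz": 0.3,"ax": 0,"ay": 0,"az": -0.62},{"tx": 0.15,"ty": 0.95,"tz": 0.3,"ax": 0,"ay": 0,"az": -0.62},{"tx": 0.15,"ty": 0.95,"tz": 0.3,"ax": 0,"ay": 0,"az": -0.62},{"tx": 0.15,"ty": 0.95,"tz": 0.3,"ax": 0,"ay": 0,"az": -0.62},{"tx": 0.15,"ty": 0.95,"tz": 0.3,"ax": 0,"ay": 0,"az": -0.62},{"tx": 0.15,"ty": 0.95,"tz": 0.3,"ax": 0,"ay": 0,"az": -0.62}]'

```text
time_s: 17.88
eef_pos: [0.477, 0.0371, 0.2003]
orientation: [-180.0, -0.6, 149.5]
ft_force: [0.1, 0.8, -0.1]
opening: 0.0441
```

Request:
servo_tool --targets '[{"tx": 0.15,"ty": 0.95,"tz": 0.3,"ax": 0,"ay": 0,"az": -0.62},{"tx": 0.15,"ty": 0.95,"tz": 0.3,"ax": 0,"ay": 0,"az": -0.62},{"tx": 0.15,"ty": 0.95,"tz": 0.3,"ax": 0,"ay": 0,"az": -0.62},{"tx": 0.15,"ty": 0.95,"tz": 0.3,"ax": 0,"ay": 0,"az": -0.62},{"tx": 0.15,"ty": 0.95,"tz": 0.3,"ax": 0,"ay": 0,"az": -0.62},{"tx": 0.15,"ty": 0.95,"tz": 0.3,"ax": 0,"ay": 0,"az": -0.62},{"tx": 0.15,"ty": 0.95,"tz": 0.3,"ax": 0,"ay": 0,"az": -0.62},{"tx": 0.15,"ty": 0.95,"tz": 0.3,"ax": 0,"ay": 0,"az": -0.62}]'

```text
time_s: 18.55
eef_pos: [0.5008, 0.1889, 0.2481]
orientation: [-180.0, -0.6, 121.1]
ft_force: [-0.1, -0.9, -0.1]
opening: 0.0443
```

Request:
servo_tool --targets '[{"tx": 0.15,"ty": 0.95,"tz": 0,"ax": 0,"ay": 0,"az": -0.62},{"tx": 0.15,"ty": 0.95,"tz": 0,"ax": 0,"ay": 0,"az": -0.62},{"tx": 0.15,"ty": 0.95,"tz": 0,"ax": 0,"ay": 0,"az": -0.62},{"tx": 0.15,"ty": 0.95,"tz": 0,"ax": 0,"ay": 0,"az": -0.62},{"tx": 0.15,"ty": 0.95,"tz": 0,"ax": 0,"ay": 0,"az": -0.62},{"tx": 0.15,"ty": 0.95,"tz": 0,"ax": 0,"ay": 0,"az": -0.62},{"tx": 0.15,"ty": 0.95,"tz": 0,"ax": 0,"ay": 0,"az": -0.62},{"tx": 0.15,"ty": 0.95,"tz": 0,"ax": 0,"ay": 0,"az": -0.62}]'

```text
time_s: 19.22
eef_pos: [0.5247, 0.3408, 0.2477]
orientation: [-180.0, -0.5, 92.7]
ft_force: [-0.4, -0.1, -0.1]
opening: 0.0443
```

Request:
servo_tool --targets '[{"tx": 0,"ty": 0,"tz": 0,"ax": -1,"ay": 0,"az": 0},{"tx": 0,"ty": 0,"tz": 0,"ax": -1,"ay": 0,"az": 0},{"tx": 0,"ty": 0,"tz": 0,"ax": -1,"ay": 0,"az": 0},{"tx": 0,"ty": 0,"tz": 0,"ax": -1,"ay": 0,"az": 0},{"tx": 0,"ty": 0,"tz": 0,"ax": -1,"ay": 0,"az": 0},{"tx": 0,"ty": 0,"tz": 0,"ax": -1,"ay": 0,"az": 0}]'

```text
time_s: 19.72
eef_pos: [0.5248, 0.3407, 0.2485]
orientation: [-178.1, 34.0, 93.5]
ft_force: [1.5, -0.5, -0.3]
opening: 0.0444
```

```bash
python3 st.py
```

```text
19.7167 [-26.   38.5 -38.   74.5  38.3 105.4 -61. ] [0.525 0.341 0.248] z [ 0.002 -0.56  -0.828] y [ 0.999  0.043 -0.027] [ 1.5 -0.5 -0.3] 0.04435115232469658
to down rotvec [0.595 0.002 0.   ] jaw az 2.4
```

Request:
servo_tool --targets '[{"tx": 0,"ty": 0,"tz": 0,"ax": -1,"ay": 0,"az": 0},{"tx": 0,"ty": 0,"tz": 0,"ax": -1,"ay": 0,"az": 0},{"tx": 0,"ty": 0,"tz": 0,"ax": -1,"ay": 0,"az": 0},{"tx": 0,"ty": 0,"tz": 0,"ax": -1,"ay": 0,"az": 0},{"tx": 0,"ty": 0,"tz": 0,"ax": -1,"ay": 0,"az": 0}]'

```text
time_s: 20.13
eef_pos: [0.5252, 0.3393, 0.2426]
orientation: [-174.5, 57.8, 96.2]
ft_force: [0.0, -0.3, -2.1]
opening: 0.0444
```

```bash
python3 st.py
```

```text
20.1333 [-52.6  46.7  -0.7  67.3  34.1 114.1 -50. ] [0.525 0.339 0.243] z [-0.004 -0.848 -0.53 ] y [ 0.998  0.028 -0.051] [ 0.  -0.3 -2.1] 0.044371232058041554
to down rotvec [ 1.012 -0.004  0.   ] jaw az 1.6
```

Request:
servo_tool --targets '[{"tx": 0,"ty": 0,"tz": 0.3,"ax": -0.7,"ay": 0,"az": 0},{"tx": 0,"ty": 0,"tz": 0.3,"ax": -0.7,"ay": 0,"az": 0},{"tx": 0,"ty": 0,"tz": 0.3,"ax": -0.7,"ay": 0,"az": 0},{"tx": 0,"ty": 0,"tz": 0.3,"ax": -0.7,"ay": 0,"az": 0},{"tx": 0,"ty": 0,"tz": 0,"ax": -0.7,"ay": 0,"az": 0},{"tx": 0,"ty": 0,"tz": 0,"ax": -0.7,"ay": 0,"az": 0}]'

```text
time_s: 20.63
eef_pos: [0.525, 0.3401, 0.2661]
orientation: [-158.8, 81.1, 111.4]
ft_force: [1.0, -0.8, -1.1]
opening: 0.0443
```

```bash
python3 st.py
```

```text
20.6333 [-77.1  67.2  50.8  63.4  20.9 114.  -23.5] [0.525 0.34  0.266] z [-0.001 -0.99  -0.144] y [ 0.998  0.007 -0.056] [ 1.  -0.8 -1.1] 0.044295219128828105
to down rotvec [ 1.426 -0.002  0.   ] jaw az 0.4
```

Request:
servo_tool --targets '[{"tx": 0,"ty": 0,"tz": -0.6,"ax": -0.5,"ay": 0,"az": 0},{"tx": 0,"ty": 0,"tz": -0.6,"ax": -0.4,"ay": 0,"az": 0},{"tx": 0,"ty": 0,"tz": -0.6,"ax": -0.4,"ay": 0,"az": 0},{"tx": 0,"ty": 0,"tz": -0.6,"ax": 0,"ay": 0,"az": 0},{"tx": 0,"ty": 0,"tz": -0.6,"ax": 0,"ay": 0,"az": 0},{"tx": 0,"ty": 0,"tz": -0.6,"ax": 0,"ay": 0,"az": 0}]'

```text
time_s: 21.13
eef_pos: [0.526, 0.3382, 0.1931]
orientation: [-107.6, 86.6, 162.2]
ft_force: [1.1, -0.2, 1.0]
opening: 0.0443
```

```bash
python3 st.py
```

```text
21.1333 [-77.4  76.7  52.7  62.9  18.6 113.4 -24.5] [0.526 0.338 0.193] z [-0.005 -1.    -0.018] y [ 0.998 -0.004 -0.056] [ 1.1 -0.2  1. ] 0.04428605778767008
to down rotvec [ 1.553 -0.007  0.   ] jaw az -0.2
```

Horizontal pose reached at z = 0.193 over the box, with joints inside their limits. So the carton is to be gripped toward its flask end. Backing out the same way, then on to the carton.

Request:
servo_tool --targets '[{"tx": 0,"ty": 0,"tz": 1,"ax": 0.4,"ay": 0,"az": 0},{"tx": 0,"ty": 0,"tz": 1,"ax": 0.6,"ay": 0,"az": 0},{"tx": 0,"ty": 0,"tz": 1,"ax": 0.7,"ay": 0,"az": 0},{"tx": 0,"ty": 0,"tz": 1,"ax": 0.7,"ay": 0,"az": 0},{"tx": 0,"ty": 0,"tz": 0,"ax": 0.9,"ay": 0,"az": 0},{"tx": 0,"ty": 0,"tz": 0,"ax": 0.9,"ay": 0,"az": 0},{"tx": 0,"ty": 0,"tz": 0,"ax": 0.9,"ay": 0,"az": 0},{"tx": 0,"ty": 0,"tz": 0,"ax": 1,"ay": 0,"az": 0}]' --grip 1

```text
time_s: 21.8
eef_pos: [0.5262, 0.3388, 0.2744]
orientation: [-175.4, 53.5, 95.4]
ft_force: [0.9, -0.9, 0.0]
opening: 0.0854
```

Request:
servo_tool --targets '[{"tx": 0,"ty": 0,"tz": 0,"ax": 1,"ay": 0,"az": 0},{"tx": 0,"ty": 0,"tz": 0,"ax": 1,"ay": 0,"az": 0},{"tx": 0,"ty": 0,"tz": 0,"ax": 1,"ay": 0,"az": 0},{"tx": 0,"ty": 0,"tz": 0,"ax": 1,"ay": 0,"az": 0},{"tx": 0,"ty": 0,"tz": 0,"ax": 1,"ay": 0,"az": 0},{"tx": 0,"ty": 0,"tz": 0,"ax": 1,"ay": 0,"az": 0},{"tx": 0,"ty": 0,"tz": 0,"ax": 1,"ay": 0,"az": 0},{"tx": 0,"ty": 0,"tz": 0,"ax": 1,"ay": 0,"az": 0}]'

```text
time_s: 22.47
eef_pos: [0.5266, 0.338, 0.2759]
orientation: [-179.4, 7.8, 93.2]
ft_force: [-0.3, -0.7, -0.6]
opening: 0.0856
```

```bash
python3 st.py
```

```text
22.4667 [-73.3  28.9  49.9  85.4 -15.1  79.2 -20. ] [0.527 0.338 0.276] z [-0.003 -0.136 -0.991] y [ 0.999  0.054 -0.011] [-0.3 -0.7 -0.6] 0.08559408162261901
to down rotvec [ 0.136 -0.003  0.   ] jaw az 3.1
```

Request:
servo_tool --targets '[{"tx": 0.39,"ty": -0.95,"tz": 0,"ax": 0.7,"ay": 0,"az": 0},{"tx": 0.39,"ty": -0.95,"tz": 0,"ax": 0.66,"ay": 0,"az": 0},{"tx": 0.39,"ty": -0.95,"tz": 0,"ax": 0,"ay": 0,"az": -0.2},{"tx": 0.39,"ty": -0.95,"tz": 0,"ax": 0,"ay": 0,"az": -0.2},{"tx": 0.39,"ty": -0.95,"tz": 0,"ax": 0,"ay": 0,"az": -0.2},{"tx": 0.39,"ty": -0.95,"tz": 0,"ax": 0,"ay": 0,"az": -0.2},{"tx": 0.39,"ty": -0.95,"tz": 0,"ax": 0,"ay": 0,"az": -0.2},{"tx": 0.39,"ty": -0.95,"tz": 0,"ax": 0,"ay": 0,"az": -0.2}]'

```text
time_s: 23.13
eef_pos: [0.5888, 0.1846, 0.2751]
orientation: [-179.7, 0.3, 86.2]
ft_force: [0.0, -0.2, -0.2]
opening: 0.0852
```

Request:
servo_tool --targets '[{"tx": 0.39,"ty": -0.95,"tz": 0,"ax": 0,"ay": 0,"az": -0.2},{"tx": 0.39,"ty": -0.95,"tz": 0,"ax": 0,"ay": 0,"az": -0.2},{"tx": 0.39,"ty": -0.95,"tz": 0,"ax": 0,"ay": 0,"az": -0.2},{"tx": 0.39,"ty": -0.95,"tz": 0,"ax": 0,"ay": 0,"az": -0.2},{"tx": 0.39,"ty": -0.95,"tz": 0,"ax": 0,"ay": 0,"az": -0.2},{"tx": 0.39,"ty": -0.95,"tz": 0,"ax": 0,"ay": 0,"az": -0.2},{"tx": 0.39,"ty": -0.95,"tz": 0,"ax": 0,"ay": 0,"az": -0.2},{"tx": 0.39,"ty": -0.95,"tz": 0,"ax": 0,"ay": 0,"az": 0}]'

```text
time_s: 23.8
eef_pos: [0.6512, 0.0327, 0.2751]
orientation: [-179.7, 0.3, 78.2]
ft_force: [0.3, -0.4, -0.0]
opening: 0.0855
```

Request:
servo_tool --targets '[{"tx": 0.39,"ty": -0.95,"tz": 0,"ax": 0,"ay": 0,"az": 0},{"tx": 0.39,"ty": -0.95,"tz": 0,"ax": 0,"ay": 0,"az": 0},{"tx": 0,"ty": 0,"tz": 0,"ax": 0,"ay": 0,"az": 0}]'

```text
time_s: 24.05
eef_pos: [0.6668, -0.0104, 0.2754]
orientation: [-179.8, 0.6, 77.9]
ft_force: [-0.5, -0.1, 0.4]
opening: 0.0852
```

```bash
python3 st.py; python3 - <<'E'
from h import *
s=snap('wrist','w4.png');im=s['color'];hsv=cv2.cvtColor(im,cv2.COLOR_RGB2HSV)
for n,lo,hi,z in(('blue',(105,110,50),(125,255,255),.05),('orange',(5,140,60),(16,255,255),.05)):
    m=cv2.inRange(hsv,np.array(lo),np.array(hi));c,_=cv2.findContours(m,0,1)
    for q in c:
        if cv2.contourArea(q)>150:
            w=np.array([ray(s,*p,z)[:2] for p in q.reshape(-1,2).astype(float)],np.float32);r=cv2.minAreaRect(w);print(n,cv2.boundingRect(q),np.round(r[0],4),np.round(r[1],4),round(r[2],1))
E
```

```text
24.05 [-36.6  31.6  52.2  82.8 -24.5  77.9   4.4] [ 0.667 -0.01   0.275] z [-0.005 -0.009 -1.   ] y [ 0.978 -0.21  -0.003] [-0.5 -0.1  0.4] 0.0851693075717587
to down rotvec [ 0.009 -0.005  0.   ] jaw az -12.2
blue (472, 375, 48, 25) [ 0.8625 -0.4135] [0.0488 0.0705] 78.0
blue (611, 260, 29, 86) [ 1.053  -0.3034] [0.0393 0.1489] 4.3
blue (443, 246, 21, 16) [ 0.818  -0.1664] [0.0227 0.0197] 16.3
blue (417, 217, 34, 25) [ 0.7957 -0.1236] [0.0406 0.0193] 17.4
blue (299, 84, 43, 44) [0.6806 0.0631] [0.049  0.0496] 77.8
orange (301, 156, 40, 9) [ 6.676e-01 -3.000e-04] [0.0101 0.0489] 77.8
```

The bands put the carton axis at 78° passing through (0.6675, -0.001), which agrees with the top view. Descending.

Request:
servo_tool --targets '[{"tx": 0,"ty": 0.1,"tz": -1,"ax": 0,"ay": 0,"az": 0},{"tx": 0,"ty": 0.1,"tz": -1,"ax": 0,"ay": 0,"az": 0},{"tx": 0,"ty": 0.1,"tz": -1,"ax": 0,"ay": 0,"az": 0},{"tx": 0,"ty": 0,"tz": -1,"ax": 0,"ay": 0,"az": 0},{"tx": 0,"ty": 0,"tz": -1,"ax": 0,"ay": 0,"az": 0},{"tx": 0,"ty": 0,"tz": -1,"ax": 0,"ay": 0,"az": 0},{"tx": 0,"ty": 0,"tz": -1,"ax": 0,"ay": 0,"az": 0},{"tx": 0,"ty": 0,"tz": -1,"ax": 0,"ay": 0,"az": 0}]'

```text
time_s: 24.77
eef_pos: [0.6665, 0.0039, 0.1138]
orientation: [-179.7, 0.3, 78.4]
ft_force: [-0.0, -0.6, 0.6]
opening: 0.0851
```

```bash
python3 st.py
```

```text
24.7667 [-35.   39.   46.6  92.9 -30.9  62.1   8.6] [0.667 0.004 0.114] z [-0.006 -0.004 -1.   ] y [ 0.979 -0.202 -0.005] [-0.  -0.6  0.6] 0.08507044626001689
to down rotvec [ 0.004 -0.006  0.   ] jaw az -11.6
```

Request:
servo_tool --targets '[{"tx": 0,"ty": -0.2,"tz": -1,"ax": 0,"ay": 0,"az": 0},{"tx": 0,"ty": -0.2,"tz": -1,"ax": 0,"ay": 0,"az": 0},{"tx": 0,"ty": 0,"tz": -1,"ax": 0,"ay": 0,"az": 0},{"tx": 0,"ty": 0,"tz": -1,"ax": 0,"ay": 0,"az": 0},{"tx": 0,"ty": 0,"tz": -0.8,"ax": 0,"ay": 0,"az": 0},{"tx": 0,"ty": 0,"tz": -0.3,"ax": 0,"ay": 0,"az": 0},{"tx": 0,"ty": 0,"tz": 0,"ax": 0,"ay": 0,"az": 0}]'

```text
time_s: 25.35
eef_pos: [0.6655, -0.0049, 0.0107]
orientation: [-179.5, 0.4, 78.4]
ft_force: [0.5, -0.2, 0.4]
opening: 0.0854
```

Request:
servo_tool --targets '[{"tx": 0,"ty": 0,"tz": 0,"ax": 0,"ay": 0,"az": 0},{"tx": 0,"ty": 0,"tz": 0,"ax": 0,"ay": 0,"az": 0},{"tx": 0,"ty": 0,"tz": 0,"ax": 0,"ay": 0,"az": 0},{"tx": 0,"ty": 0,"tz": 0,"ax": 0,"ay": 0,"az": 0},{"tx": 0,"ty": 0,"tz": 0,"ax": 0,"ay": 0,"az": 0},{"tx": 0,"ty": 0,"tz": 0,"ax": 0,"ay": 0,"az": 0}]' --grip 0.3 --squeeze 50

```text
time_s: 25.85
eef_pos: [0.6679, -0.0062, 0.0137]
orientation: [-179.8, 0.4, 78.3]
ft_force: [-0.5, 0.9, 5.7]
opening: 0.0495
```

```bash
python3 st.py
```

```text
25.85 [-31.3  45.4  41.9  96.1 -35.9  53.1  12.8] [ 0.668 -0.006  0.014] z [-0.004 -0.006 -1.   ] y [ 0.979 -0.203 -0.003] [-0.5  0.9  5.7] 0.049494108054851535
to down rotvec [ 0.006 -0.004  0.   ] jaw az -11.7
```

Request:
servo_tool --targets '[{"tx": 0,"ty": 0,"tz": 0.5,"ax": 0,"ay": 0,"az": 0},{"tx": 0,"ty": 0,"tz": 1,"ax": 0,"ay": 0,"az": 0},{"tx": 0,"ty": 0,"tz": 1,"ax": 0,"ay": 0,"az": 0},{"tx": 0,"ty": 0,"tz": 1,"ax": 0,"ay": 0,"az": 0},{"tx": 0,"ty": 0,"tz": 1,"ax": 0,"ay": 0,"az": 0},{"tx": 0,"ty": 0,"tz": 1,"ax": 0,"ay": 0,"az": 0},{"tx": 0,"ty": 0,"tz": 1,"ax": 0,"ay": 0,"az": 0},{"tx": 0,"ty": 0,"tz": 1,"ax": 0,"ay": 0,"az": 0}]'

```text
time_s: 26.52
eef_pos: [0.666, -0.0061, 0.1632]
orientation: [-179.6, 0.5, 78.3]
ft_force: [-0.3, -1.4, -0.7]
opening: 0.0495
```

Request:
servo_tool --targets '[{"tx": 0,"ty": 0,"tz": 1,"ax": 0,"ay": 0,"az": 0},{"tx": 0,"ty": 0,"tz": 1,"ax": 0,"ay": 0,"az": 0},{"tx": 0,"ty": 0,"tz": 1,"ax": 0,"ay": 0,"az": 0},{"tx": 0,"ty": 0,"tz": 1,"ax": 0,"ay": 0,"az": 0},{"tx": 0,"ty": 0,"tz": 1,"ax": 0,"ay": 0,"az": 0},{"tx": 0,"ty": 0,"tz": 1,"ax": 0,"ay": 0,"az": 0},{"tx": 0,"ty": 0,"tz": 1,"ax": 0,"ay": 0,"az": 0},{"tx": 0,"ty": 0,"tz": 0,"ax": 0,"ay": 0,"az": 0}]'

```text
time_s: 27.18
eef_pos: [0.6681, -0.0071, 0.3068]
orientation: [179.9, 0.4, 78.3]
ft_force: [0.8, -0.7, 0.2]
opening: 0.0492
```

```bash
python3 st.py
```

```text
27.1833 [-36.9  30.6  52.8  80.1 -23.9  81.    3.9] [ 0.668 -0.007  0.307] z [-0.    -0.007 -1.   ] y [ 0.979 -0.203  0.001] [ 0.8 -0.7  0.2] 0.04921472710953781
to down rotvec [ 0.007 -0.     0.   ] jaw az -11.7
```

Request:
servo_tool --targets '[{"tx": -0.39,"ty": 0.92,"tz": 0,"ax": 0,"ay": 0,"az": 0.16},{"tx": -0.39,"ty": 0.92,"tz": 0,"ax": 0,"ay": 0,"az": 0.16},{"tx": -0.39,"ty": 0.92,"tz": 0,"ax": 0,"ay": 0,"az": 0.16},{"tx": -0.39,"ty": 0.92,"tz": 0,"ax": 0,"ay": 0,"az": 0.16},{"tx": -0.39,"ty": 0.92,"tz": 0,"ax": 0,"ay": 0,"az": 0.16},{"tx": -0.39,"ty": 0.92,"tz": 0,"ax": 0,"ay": 0,"az": 0.16},{"tx": -0.39,"ty": 0.92,"tz": 0,"ax": 0,"ay": 0,"az": 0.16},{"tx": -0.39,"ty": 0.92,"tz": 0,"ax": 0,"ay": 0,"az": 0.16}]'

```text
time_s: 27.85
eef_pos: [0.603, 0.1418, 0.3012]
orientation: [-179.6, 0.5, 85.7]
ft_force: [-0.2, 0.5, -1.0]
opening: 0.0493
```

Request:
servo_tool --targets '[{"tx": -0.39,"ty": 0.92,"tz": 0,"ax": 0,"ay": 0,"az": 0.16},{"tx": -0.39,"ty": 0.92,"tz": 0,"ax": 0,"ay": 0,"az": 0.16},{"tx": -0.39,"ty": 0.92,"tz": 0,"ax": 0,"ay": 0,"az": 0.16},{"tx": -0.39,"ty": 0.92,"tz": 0,"ax": 0,"ay": 0,"az": 0.16},{"tx": -0.39,"ty": 0.92,"tz": 0,"ax": 0,"ay": 0,"az": 0.16},{"tx": -0.39,"ty": 0.92,"tz": 0,"ax": 0,"ay": 0,"az": 0.16},{"tx": -0.39,"ty": 0.92,"tz": 0,"ax": 0,"ay": 0,"az": 0.16},{"tx": -0.39,"ty": 0.92,"tz": 0,"ax": 0,"ay": 0,"az": 0.1}]'

```text
time_s: 28.52
eef_pos: [0.5406, 0.2888, 0.3012]
orientation: [-179.6, 0.5, 92.7]
ft_force: [0.4, 0.0, -0.4]
opening: 0.0494
```

Request:
servo_tool --targets '[{"tx": -0.39,"ty": 0.92,"tz": 0,"ax": 0,"ay": 0,"az": 0},{"tx": -0.39,"ty": 0.92,"tz": 0,"ax": 0,"ay": 0,"az": 0},{"tx": 0,"ty": 0,"tz": 0,"ax": -0.9,"ay": -0.04,"az": 0},{"tx": 0,"ty": 0,"tz": 0,"ax": -0.9,"ay": -0.04,"az": 0},{"tx": 0,"ty": 0,"tz": 0,"ax": -0.9,"ay": -0.04,"az": 0},{"tx": 0,"ty": 0,"tz": 0,"ax": -0.9,"ay": -0.04,"az": 0},{"tx": 0,"ty": 0,"tz": 0,"ax": -0.9,"ay": -0.04,"az": 0},{"tx": 0,"ty": 0,"tz": 0,"ax": -0.9,"ay": -0.04,"az": 0}]'

```text
time_s: 29.18
eef_pos: [0.5258, 0.3255, 0.3018]
orientation: [-179.6, 31.6, 92.7]
ft_force: [0.2, 0.4, -1.1]
opening: 0.0493
```

```bash
python3 st.py
```

```text
29.1833 [-77.4  39.2  52.5  75.8  -2.   93.1 -25.3] [0.526 0.325 0.302] z [ 0.018 -0.524 -0.851] y [ 0.999  0.043 -0.006] [ 0.2  0.4 -1.1] 0.04932551472924672
to down rotvec [0.552 0.019 0.   ] jaw az 2.5
```

Request:
servo_tool --targets '[{"tx": 0,"ty": 0,"tz": 0,"ax": -0.9,"ay": -0.04,"az": 0},{"tx": 0,"ty": 0,"tz": 0,"ax": -0.9,"ay": -0.04,"az": 0},{"tx": 0,"ty": 0,"tz": 0,"ax": -0.9,"ay": -0.04,"az": 0},{"tx": 0,"ty": 0,"tz": 0,"ax": -0.9,"ay": -0.04,"az": 0},{"tx": 0,"ty": 0,"tz": 0,"ax": -0.9,"ay": -0.04,"az": 0},{"tx": 0,"ty": 0,"tz": 0,"ax": -0.9,"ay": -0.04,"az": 0},{"tx": 0,"ty": 0,"tz": 0,"ax": -0.9,"ay": -0.04,"az": 0},{"tx": 0,"ty": 0,"tz": 0,"ax": -0.9,"ay": -0.04,"az": 0}]'

```text
time_s: 29.85
eef_pos: [0.5259, 0.3258, 0.3011]
orientation: [-179.2, 72.9, 93.1]
ft_force: [0.6, -0.4, -0.8]
opening: 0.0494
```

Request:
servo_tool --targets '[{"tx": 0,"ty": 0,"tz": 0,"ax": -0.9,"ay": -0.04,"az": 0},{"tx": 0,"ty": 0,"tz": 0,"ax": -0.9,"ay": -0.04,"az": 0},{"tx": 0,"ty": 0,"tz": 0,"ax": -0.9,"ay": -0.04,"az": 0},{"tx": 0,"ty": 0,"tz": 0,"ax": -0.3,"ay": 0,"az": 0},{"tx": 0,"ty": 0,"tz": 0,"ax": 0,"ay": 0,"az": 0}]'

```text
time_s: 30.27
eef_pos: [0.5256, 0.3253, 0.2987]
orientation: [-76.5, 89.6, -164.2]
ft_force: [-0.4, 0.0, -0.4]
opening: 0.0496
```

```bash
python3 st.py; python3 - <<'E'
from h import *
a=snap('top');b=snap('scene')
import pickle;pickle.dump((a,b),open('ins.pkl','wb'))
cv2.imwrite('pics/b4.png',cv2.hconcat([cv2.resize(a['color'][120:260,130:250],(400,467),interpolation=2),cv2.resize(b['color'][60:200,370:490],(400,467),interpolation=2)])[:,:,::-1])
E
```

```text
30.2667 [-80.7  69.9  57.1  67.4  25.  111.6 -20.9] [0.526 0.325 0.299] z [ 0.039 -0.999  0.002] y [ 0.999  0.039 -0.007] [-0.4  0.  -0.4] 0.0495533379842225
to down rotvec [1.571 0.061 0.   ] jaw az 2.2
```

View pics/b4.png

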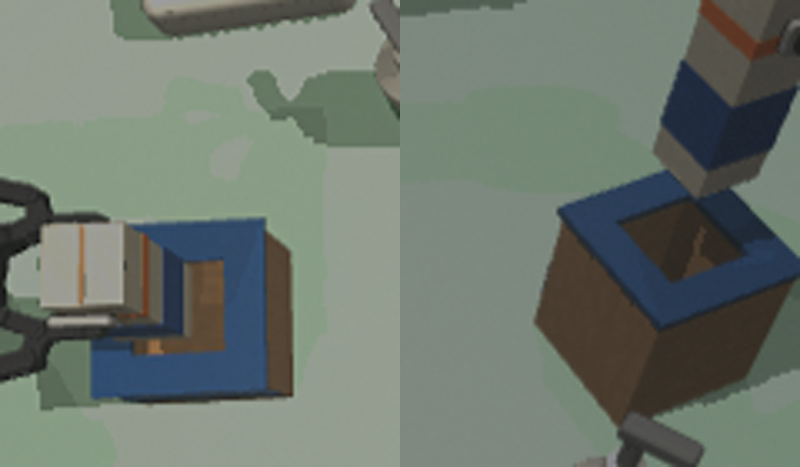

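The carton hangs upright above the mouth. Its top-face corners in the top crop are about (41,225), (124,222), (126,306) and (43,308), and its lowest near corner in the scene crop is (703,197).

```bash
python3 - <<'E'
from h import *
import pickle
a,b=pickle.load(open('ins.pkl','rb'))
w=np.array([ray(a,130+x/3.3333-.35,120+y/3.3333-.35,.341)[:2] for x,y in[(41,225),(124,222),(126,306),(43,308)]]);print(w.round(4),w.mean(0),[np.linalg.norm(w[i]-w[i-1]).round(4) for i in range(4)])
f=lambda x,y,z:ray(b,370+(x-400)/3.3333-.35,60+y/3.3333-.35,z).round(4)
for z in(.176,.181,.186):print('bottom corner',f(703,197,z))
print('left bottom corner',f(653,153,.181),'right',f(760,178,.181))
print('lid corners scene',f(557,210,.12),f(660,330,.12),f(665,170,.12)); 
print('hole',f(617,222,.12),f(670,284,.12),f(748,250,.12),f(690,197,.12))
E
```

```text
[[0.5488 0.3611]
 [0.5506 0.3122]
 [0.5006 0.3087]
 [0.4994 0.3573]] [0.52483443 0.33480598] [np.float64(0.0496), np.float64(0.049), np.float64(0.0501), np.float64(0.0486)]
bottom corner [0.5456 0.3234 0.176 ]
bottom corner [0.5496 0.3189 0.181 ]
bottom corner [0.5536 0.3144 0.186 ]
left bottom corner [0.5013 0.3121 0.181 ] right [0.5483 0.3641 0.181 ]
lid corners scene [0.473  0.2697 0.12  ] [0.5968 0.275  0.12  ] [0.466  0.3643 0.12  ]
hole [0.4993 0.3028 0.12  ] [0.5641 0.3043 0.12  ] [0.5569 0.3726 0.12  ] [0.4969 0.3652 0.12  ]
```

The carton is centred to about 4 mm: (0.525, 0.336) against the mouth at (0.529, 0.337). I'll shift +3.5 mm in x and lower it.

Request:
servo_tool --targets '[{"tx": 0.1,"ty": 0,"tz": -0.6,"ax": 0,"ay": 0,"az": 0},{"tx": 0.1,"ty": 0,"tz": -0.6,"ax": 0,"ay": 0,"az": 0},{"tx": 0,"ty": 0,"tz": -0.6,"ax": 0,"ay": 0,"az": 0},{"tx": 0,"ty": 0,"tz": -0.6,"ax": 0,"ay": 0,"az": 0},{"tx": 0,"ty": 0,"tz": -0.6,"ax": 0,"ay": 0,"az": 0},{"tx": 0,"ty": 0,"tz": -0.6,"ax": 0,"ay": 0,"az": 0}]'

```text
time_s: 30.87
eef_pos: [0.5301, 0.3251, 0.2284]
orientation: [-113.7, 89.8, 158.5]
ft_force: [-0.2, -0.4, -0.5]
opening: 0.0494
```

Request:
servo_tool --targets '[{"tx": 0,"ty": 0,"tz": -0.5,"ax": 0,"ay": 0,"az": 0},{"tx": 0,"ty": 0,"tz": -0.5,"ax": 0,"ay": 0,"az": 0},{"tx": 0,"ty": 0,"tz": -0.5,"ax": 0,"ay": 0,"az": 0},{"tx": 0,"ty": 0,"tz": -0.4,"ax": 0,"ay": 0,"az": 0},{"tx": 0,"ty": 0,"tz": 0,"ax": 0,"ay": 0,"az": 0}]'

```text
time_s: 31.28
eef_pos: [0.5299, 0.325, 0.1897]
orientation: [-97.4, 89.7, 174.8]
ft_force: [-0.7, 0.6, -2.2]
opening: 0.0497
```

```bash
python3 st.py
```

```text
31.2833 [-79.1  76.8  53.6  66.5  19.3 109.3 -27.4] [0.53  0.325 0.19 ] z [ 0.039 -0.999 -0.001] y [ 0.999  0.039 -0.005] [-0.7  0.6 -2.2] 0.049729947989835925
to down rotvec [1.569 0.061 0.   ] jaw az 2.2
```

Request:
servo_tool --targets '[{"tx": 0,"ty": 0,"tz": -0.4,"ax": 0,"ay": 0,"az": 0},{"tx": 0,"ty": 0,"tz": -0.1,"ax": 0,"ay": 0,"az": 0},{"tx": 0,"ty": 0,"tz": 0,"ax": 0,"ay": 0,"az": 0}]'

```text
time_s: 31.53
eef_pos: [0.5302, 0.3252, 0.1816]
orientation: [-112.5, 89.8, 159.7]
ft_force: [-0.3, -0.3, -0.8]
opening: 0.0494
```

Request:
servo_tool --targets '[{"tx": 0,"ty": 0,"tz": 0,"ax": 0,"ay": 0,"az": 0},{"tx": 0,"ty": 0,"tz": 0,"ax": 0,"ay": 0,"az": 0},{"tx": 0,"ty": 0,"tz": 0,"ax": 0,"ay": 0,"az": 0},{"tx": 0,"ty": 0,"tz": 0,"ax": 0,"ay": 0,"az": 0},{"tx": 0,"ty": 0,"tz": 0,"ax": 0,"ay": 0,"az": 0},{"tx": 0,"ty": 0,"tz": 0,"ax": 0,"ay": 0,"az": 0}]' --grip 1

```text
time_s: 32.03
eef_pos: [0.5303, 0.3252, 0.1823]
orientation: [-122.6, 89.8, 149.6]
ft_force: [0.4, 1.0, -0.6]
opening: 0.0856
```

Request:
servo_tool --targets '[{"tx": 0,"ty": 0.5,"tz": 0.3,"ax": 0,"ay": 0,"az": 0},{"tx": 0,"ty": 0.5,"tz": 0.5,"ax": 0,"ay": 0,"az": 0},{"tx": 0,"ty": 0.5,"tz": 0.5,"ax": 0,"ay": 0,"az": 0},{"tx": 0,"ty": 0.5,"tz": 1,"ax": 0,"ay": 0,"az": 0},{"tx": 0,"ty": 0.5,"tz": 1,"ax": 0,"ay": 0,"az": 0},{"tx": 0,"ty": 0.5,"tz": 1,"ax": 0,"ay": 0,"az": 0},{"tx": 0,"ty": 0.5,"tz": 1,"ax": 0,"ay": 0,"az": 0},{"tx": 0,"ty": 0.5,"tz": 1,"ax": 0,"ay": 0,"az": 0}]'

```text
time_s: 32.7
eef_pos: [0.5286, 0.3959, 0.299]
orientation: [-89.1, 89.1, -175.8]
ft_force: [0.4, -0.2, -0.4]
opening: 0.0854
```

```bash
python3 st.py; python3 - <<'E'
from h import *
a=snap('top');b=snap('scene')
import pickle;pickle.dump((a,b),open('end.pkl','wb'))
cv2.imwrite('pics/b5.png',cv2.vconcat([cv2.resize(a['color'][120:280,130:530],(800,320),interpolation=2),cv2.resize(b['color'][60:330,100:500],(415,280),interpolation=2)if 0 else cv2.copyMakeBorder(cv2.resize(b['color'][50:290,100:510],(478,280),interpolation=2),0,0,0,322,cv2.BORDER_CONSTANT)])[:,:,::-1])
E
```

```text
32.7 [-82.   85.7  83.   54.9   6.1 114.3  -2.7] [0.529 0.396 0.299] z [ 0.057 -0.998  0.   ] y [ 0.998  0.057 -0.015] [ 0.4 -0.2 -0.4] 0.08539354332880138
to down rotvec [1.569 0.089 0.   ] jaw az 3.3
```

View pics/b5.png

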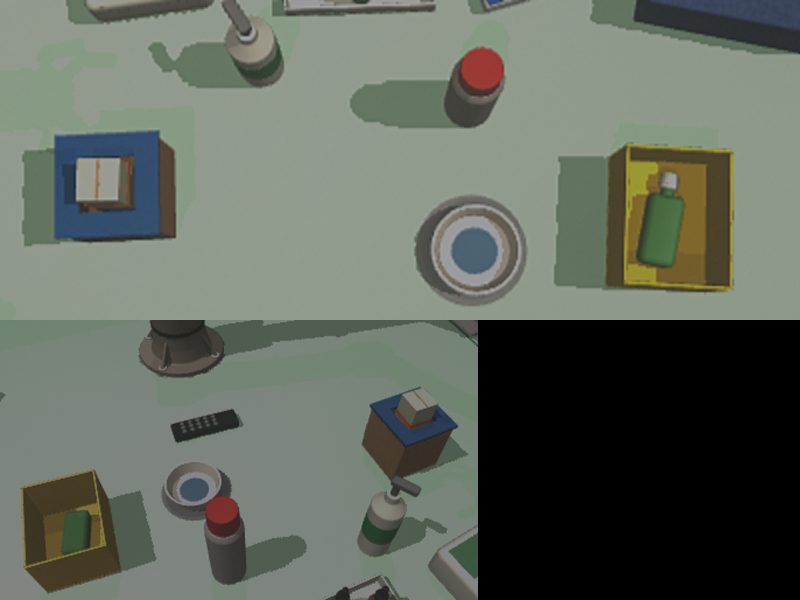

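Carton down: its orange band, about 32 mm above centre, is level with the lid. The bottle is in the bin, the dish is on the mark, and the pump bottle and flask are standing. The arm sits close to its joint limits, so I'll ease it off them before handing in.

Request:
servo_tool --targets '[{"tx": 0,"ty": -0.3,"tz": 0,"ax": 0.7,"ay": 0,"az": 0},{"tx": 0,"ty": -0.3,"tz": 0,"ax": 0.7,"ay": 0,"az": 0},{"tx": 0,"ty": -0.3,"tz": 0,"ax": 0.7,"ay": 0,"az": 0},{"tx": 0,"ty": -0.3,"tz": 0,"ax": 0.7,"ay": 0,"az": 0},{"tx": 0,"ty": -0.3,"tz": 0,"ax": 0.7,"ay": 0,"az": 0},{"tx": 0,"ty": -0.3,"tz": 0,"ax": 0.7,"ay": 0,"az": 0},{"tx": 0,"ty": 0,"tz": 0,"ax": 0,"ay": 0,"az": 0},{"tx": 0,"ty": 0,"tz": 0,"ax": 0,"ay": 0,"az": 0}]'

```text
time_s: 33.47
eef_pos: [0.5287, 0.3563, 0.3078]
orientation: [177.2, 65.8, 90.1]
ft_force: [0.3, 0.4, -1.1]
opening: 0.0856
```

```bash
python3 st.py; python3 - <<'E'
from h import *
import pickle
a,b=pickle.load(open('end.pkl','rb'));c=pickle.load(open('top0.pkl','rb'))
# flask cap unmoved?
for s in(c,a):
    h=cv2.cvtColor(s['color'],cv2.COLOR_RGB2HSV);m=cv2.inRange(h,(0,120,60),(10,255,255));k=np.zeros_like(m);k[135:180,345:395]=m[135:180,345:395];M=cv2.moments(k,True);print(ray(s,M['m10']/M['m00'],M['m01']/M['m00'],.2).round(4))
# dish rim, mark edges read off b5 (scale 2, origin 130,120)
f=lambda x,y,z:ray(a,130+x/2-.25,120+y/2-.25,z)[:2]
print('dish',(f(431,250,.032)+f(518,250,.032))/2,(f(474,206,.032)+f(474,293,.032))/2,'carton top',f(101,181,.164))
E
```

```text
33.4667 [-83.9  73.2  82.6  63.1  -6.7 107.3  -7.9] [0.529 0.356 0.308] z [ 0.051 -0.911 -0.41 ] y [0.999 0.047 0.02 ] [ 0.3  0.4 -1.1] 0.08564882767623111
to down rotvec [1.147 0.064 0.   ] jaw az 2.7
[ 0.6501 -0.1043  0.2   ]
[ 0.6502 -0.1042  0.2   ]
dish [ 0.45616999 -0.10775562] [ 0.45715975 -0.10713802] carton top [0.526687   0.33233842]
```

```bash
python3 -c "
from h import *
print(manip.job_done())"
```

```text
the job is handed in; nothing more can be done
None
```

The job was handed in at about 33.5 s of the 72 s, and my checks found everything where the task wants it. `job_done()` gives no verdict.

**What I did**
- **Bottle:** gripped it and lowered it into the yellow bin.
- **Dish:** slid it along the cart onto the mark with the fingers inside the rim. It was not lifted or tipped.
- **Carton:** gripped it off-centre towards its flask end, lifted it straight up, turned it upright over the paper box and lowered it about 55 mm into the mouth. I released it there and it dropped the rest of the way.

**Last checks**
- **Bottle:** lying inside the bin in the last top and scene pictures.
- **Dish:** centre about 2–4 mm from the mark's centre, against the 24 mm allowed.
- **Carton:** upright in the mouth and about 5 mm off the box axis. Its orange band is level with the lid, which fits it standing on the bottom. I judged the depth from that band and did not measure it separately.
- **Flask and pump bottle:** the flask's cap moved 0.2 mm at most. The pump bottle is upright and looks untouched, but I checked it only by eye.
- **Robot:** touching nothing, TCP about 0.31 m up, only sensor noise on the force reading.

**What went less well**
- An early practice of the horizontal carton pose ran the arm into its joint limits and it drifted about 0.3 m. It was in free air, nothing was touched, and I switched to a different arm configuration.
- The arm ended with joint 3 at 82.6°, close to its 83.4° limit but still inside it.

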